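Stopper the sample flasks from the clip strip

ROBOT

A 6-joint arm with a two-finger parallel gripper is mounted at the origin on the work surface; the furniture and walls round the work are solid. World frame = base frame: x ahead of the robot, y to its left, z up, the work surface at z = 0. Lengths are in m, angles in degrees, forces in N, time in s.
With the tool pointing down it reaches from about 0.15 to 0.775 m from the base axis. Payload 6.1 kg.
Tool frame: the origin (TCP) lies where the fingers leave the gripper's body, on its centre line; the fingertips stand arm.tip_extent ahead of it and the grasp point (between the pads) lies 54 mm ahead of it (arm.tip_extent is the distance from the TCP to the fingertips, in m); z points along the fingers, y is the line along which they close (so a half turn about z gives the same grasp; the last joint's range is limited). The gripper opens to 85 mm and grips with 20 to 120 N. Pads are 22 mm wide; open, the fingers measure 114 mm over their backs; the gripper's body (76 mm by 85 mm) begins 54 mm behind the grasp point. The pads swing forward as they close: fully open they stand 13 mm farther back than shut.
Start: joints at [72.021, 7.208, -2.269, 80.523, 0, 90], TCP at [0.162, 0.499, 0.304] pointing down, gripper open.
Joint ranges: [-155.77, 155.77], [-54.66, 111.73], [-72.52, 77.12], [-102.08, 115.82], [-83.92, 84.16], [-180, 180]. Speed limits (degrees/s): [136.94, 136.94, 172.46, 180, 180, 180].

INTERFACE

Orientations are given as a 3x3 rotation matrix whose columns are the frame's x, y, z axes.
In Python, from rig import arm gives the robot as it stands. The module is installed in compiled form; this text tells all that it offers.
- The arm moves only by the tool carry_out, never from a script. Its arguments are lists of equal length, an entry for each row: "claw": the opening, from -1 (shut) to 1 (fully open), so that 0 is half open; "travel": the shift along the tool's x, y, z each as a share of 0.15 m, from -1 to 1, a list of three; "rotation": the turn, a rotation vector about the tool's x, y, z each as a share of 360 degrees, from -1 to 1, a list of three. A call has exactly 5 rows; each row is the pose to reach, as a shift and turn from the pose commanded when the call began, along the tool's axes at that moment, turning the shorter way round; what a row does not reach only later rows make up. A row lasts 1/8 s, in which the tool goes at most 62.5 mm and 10.7 degrees, less where a joint would pass 70% of its speed; a pose out of reach is approached as far as the arm can. A call with a number of a shift or a turn outside -1 to 1 is refused whole. A call with a gripper value outside its range is refused whole. The fingers move at their own pace and stop on an object; "squeeze" is the grip in N (left out, the last holds). Time passes only in rows, so rows that repeat a pose let the fingers close, or fill a call up. It gives the time, the measured TCP pose, the force, the opening and the grip force at its end, in the units of the state.
- arm.get_obs(): the state, without advancing time (a new reading comes with each control period).
- arm.capture(name): name is "scene" or "top" or "wrist"; returns a dict with "img" (420x560x3 uint8, blue, green, red), "fov_y" (degrees; the focal length in pixels is half the picture's height over the tangent of half this angle, whatever the lens; pixels are square), "cx", "cy" (the principal point, pixels), "extrinsics" (4x4, takes a point from camera to world coordinates); the wrist camera has in their place "T_tool_cam" (4x4, takes a point from camera to tool coordinates, whose origin is the TCP and whose axes are the flange's). Camera axes: x right, y down, z forward; pixel columns grow to the right and rows downward; lengths in m; the calibration is good to about 2 mm. The wrist camera is an equidistant fisheye: a pixel r from the principal point sees the ray r / f radians off the axis. A picture is of the moment at which its call begins: read the wrist's pose just before it. There is no depth.
- arm.sign_off(): hands the job in; it is judged then, once.
The state is a dict: "time": time; "q": joint angles; "joint_vel": joint speeds; "tau": joint torques, N m; "ee_pos": TCP position; "orientation": TCP orientation; "ft_force": force on the tool from outside, world axes, zero at the start; "torque": the same for the moment, N m; "gripper_width": finger opening in m; "finger_force": force on a finger pad.
Only numpy, scipy, OpenCV 4.12 (cv2) and the standard library are available. Lean on these libraries where they do the work, as an engineer would, in place of code of your own. Each camera call takes 0.05 s, during which the arm holds its last target. There are 200 camera calls.

TASK

Close the sample flasks for storage: back the wing nut on the stopper strip off anticlockwise to its stop so that the keeper bar frees the stoppers, then pull stoppers straight up out of their clips and set one fully home, flange down on the rim, in the neck of every flask, leaving the flasks standing. When every flask is closed, tighten the nut fully again so that the stoppers left over stay locked in the strip, and leave the other things on the bench where they are.

Things in the scene. Friction and masses are not known exactly. Their poses are not given: they have to be found in the camera images.
- strip: Stopper clip strip, fixed to the worktop: base plate 66 x 300 x 6 mm, above it a rail 54 x 290 mm with its top at 50 mm. Origin: centre of its underside. y runs along the strip; its -x side faces the robot roughly. Four pockets in a row along y (y = -112, -58, -4, +50 mm), each with two sprung clips; a wing nut at y = +120 mm; a keeper bar along the +x side, 8.5 to 12.5 mm above the rail.
- wing_nut (a joint): The captive wing nut, turned about its vertical axis. 0: fully tight, keeper bar over the flange rims, holding all stoppers down. Grows when turned anticlockwise seen from above, to a stop at 3.7 rad: keeper drawn 12 mm away to +x, its inner edge 24 mm from the pockets' axes, stoppers free. Stays where left (friction about 0.06 N m); does not rise or fall.
- nut_grip (a point): Centre of the nut's wing, on the turning axis, 77 mm above the worktop. The wing is one upright blade 54 mm long, 10 mm thick, from 63 to 87 mm above the worktop, over a round hub 22 mm across. The frame's x axis runs along the blade and turns with the nut; at joint value 0 it is parallel to the strip's x axis.
- pocket_1 (a point): Pocket 1 of the strip: its centre at rail-top height, 50 mm above the worktop; a stopper clipped home has its origin here. Sprung round noses on its -y and +y sides (20 mm from the axis, tops 16 mm above the rail) hook over the flange rim; a straight upward pull of 4 to 10 N snaps the stopper out. Grip with fingers closing along the strip's x, tips over 14 mm above the rail.
- pocket_2 (a point): Pocket 2 of the strip: its centre at rail-top height, 50 mm above the worktop; a stopper clipped home has its origin here. Sprung round noses on its -y and +y sides (20 mm from the axis, tops 16 mm above the rail) hook over the flange rim; a straight upward pull of 4 to 10 N snaps the stopper out. Grip with fingers closing along the strip's x, tips over 14 mm above the rail.
- pocket_3 (a point): Pocket 3 of the strip: its centre at rail-top height, 50 mm above the worktop; a stopper clipped home has its origin here. Sprung round noses on its -y and +y sides (20 mm from the axis, tops 16 mm above the rail) hook over the flange rim; a straight upward pull of 4 to 10 N snaps the stopper out. Grip with fingers closing along the strip's x, tips over 14 mm above the rail.
- pocket_4 (a point): Pocket 4 of the strip: its centre at rail-top height, 50 mm above the worktop; a stopper clipped home has its origin here. Sprung round noses on its -y and +y sides (20 mm from the axis, tops 16 mm above the rail) hook over the flange rim; a straight upward pull of 4 to 10 N snaps the stopper out. Grip with fingers closing along the strip's x, tips over 14 mm above the rail.
- stopper_1: Grey tapered stopper, one of up to four identical ones (absent: None), clipped upright in the strip. Origin: centre of the flange's underside; z up through the grip. Below the origin a round tapered plug 36 mm long, 26 mm diameter at the flange and 18 mm at the tip; flange 34 mm diameter, 7 mm thick; above it a round grip 20 mm diameter, from 7 to 47 mm above the origin. 50 g.
- stopper_2: Grey tapered stopper, one of up to four identical ones (absent: None), clipped upright in the strip. Origin: centre of the flange's underside; z up through the grip. Below the origin a round tapered plug 36 mm long, 26 mm diameter at the flange and 18 mm at the tip; flange 34 mm diameter, 7 mm thick; above it a round grip 20 mm diameter, from 7 to 47 mm above the origin. 50 g.
- stopper_3: Grey tapered stopper, one of up to four identical ones (absent: None), clipped upright in the strip. Origin: centre of the flange's underside; z up through the grip. Below the origin a round tapered plug 36 mm long, 26 mm diameter at the flange and 18 mm at the tip; flange 34 mm diameter, 7 mm thick; above it a round grip 20 mm diameter, from 7 to 47 mm above the origin. 50 g.
- stopper_4: Grey tapered stopper, one of up to four identical ones (absent: None), clipped upright in the strip. Origin: centre of the flange's underside; z up through the grip. Below the origin a round tapered plug 36 mm long, 26 mm diameter at the flange and 18 mm at the tip; flange 34 mm diameter, 7 mm thick; above it a round grip 20 mm diameter, from 7 to 47 mm above the origin. 50 g.
- flask_1: Bare-metal sample flask, one of up to three identical ones (absent: None), standing open and loose on the worktop. Body 62 mm diameter to 52 mm high, shoulder to 64 mm, then a neck flaring to 38 mm outside diameter at the mouth, 108 mm above the origin. Origin: centre of the underside, z up. About 0.6 kg.
- mouth_1 (a point): Centre of flask_1's mouth, at rim height, 108 mm above its underside. The neck's bore tapers from about 29 mm at the mouth to 20 mm, 44 mm down, fitting the stopper with about 1 mm clearance all round; fully home, the flange lies on the rim and the stopper's origin is at this point.
- flask_2: Bare-metal sample flask, one of up to three identical ones (absent: None), standing open and loose on the worktop. Body 62 mm diameter to 52 mm high, shoulder to 64 mm, then a neck flaring to 38 mm outside diameter at the mouth, 108 mm above the origin. Origin: centre of the underside, z up. About 0.6 kg.
- mouth_2 (a point): Centre of flask_2's mouth, at rim height, 108 mm above its underside. The neck's bore tapers from about 29 mm at the mouth to 20 mm, 44 mm down, fitting the stopper with about 1 mm clearance all round; fully home, the flange lies on the rim and the stopper's origin is at this point.
- flask_3: Bare-metal sample flask, one of up to three identical ones (absent: None), standing open and loose on the worktop. Body 62 mm diameter to 52 mm high, shoulder to 64 mm, then a neck flaring to 38 mm outside diameter at the mouth, 108 mm above the origin. Origin: centre of the underside, z up. About 0.6 kg.
- mouth_3 (a point): Centre of flask_3's mouth, at rim height, 108 mm above its underside. The neck's bore tapers from about 29 mm at the mouth to 20 mm, 44 mm down, fitting the stopper with about 1 mm clearance all round; fully home, the flange lies on the rim and the stopper's origin is at this point.
- ledge: Fixed ledge behind the flasks, 400 mm long (y), 20 mm deep, 18 mm high; origin at the centre of its underside. It keeps the flasks' axes at least 65 mm from the bench's upright back panel (panel face 24 mm behind the origin, higher than the flasks): over a flask let the fingers close and open along world y, since there is no room to open them towards the panel.
- cup: Bystander: a black open parts cup, 49 mm across, 30 mm tall; origin at the centre of its underside. Not part of the job.
- swabs: Bystander: a clear jar of swabs, 49 mm across, 88 mm tall with the swabs; origin at the centre of its underside. Not part of the job.
- flux: Bystander: a small dropper bottle, 35 mm across, 99 mm tall; origin at the centre of its underside. Not part of the job.
- loupe: Bystander: a black eye loupe, 41 mm across, 30 mm tall; origin at the centre of its underside. Not part of the job.
Not all that is in view belongs to the job. Leave any blue, pink or yellow look-alike of the stopper_4 alone.

How it is judged (in metres and radians):
On the way, in this order (a step that is already met when the one before it is completed fails the run):
1. the wing nut is backed off (joint above 3.3 rad) (value of joint wing_nut above 3.3 rad), for 0.2 s.
2. every flask present has a stopper fully home in its neck (((distance between stopper_1 and mouth_1 below 0.005 m and angle between the z axis of stopper_1 and the z axis of flask_1, either way round below 0.1 rad) or (distance between stopper_2 and mouth_1 below 0.005 m and angle between the z axis of stopper_2 and the z axis of flask_1, either way round below 0.1 rad) or (distance between stopper_3 and mouth_1 below 0.005 m and angle between the z axis of stopper_3 and the z axis of flask_1, either way round below 0.1 rad) or (distance between stopper_4 and mouth_1 below 0.005 m and angle between the z axis of stopper_4 and the z axis of flask_1, either way round below 0.1 rad)) and ((distance between stopper_1 and mouth_2 below 0.005 m and angle between the z axis of stopper_1 and the z axis of flask_2, either way round below 0.1 rad) or (distance between stopper_2 and mouth_2 below 0.005 m and angle between the z axis of stopper_2 and the z axis of flask_2, either way round below 0.1 rad) or (distance between stopper_3 and mouth_2 below 0.005 m and angle between the z axis of stopper_3 and the z axis of flask_2, either way round below 0.1 rad) or (distance between stopper_4 and mouth_2 below 0.005 m and angle between the z axis of stopper_4 and the z axis of flask_2, either way round below 0.1 rad)) and ((distance between stopper_1 and mouth_3 below 0.005 m and angle between the z axis of stopper_1 and the z axis of flask_3, either way round below 0.1 rad) or (distance between stopper_2 and mouth_3 below 0.005 m and angle between the z axis of stopper_2 and the z axis of flask_3, either way round below 0.1 rad) or (distance between stopper_3 and mouth_3 below 0.005 m and angle between the z axis of stopper_3 and the z axis of flask_3, either way round below 0.1 rad) or (distance between stopper_4 and mouth_3 below 0.005 m and angle between the z axis of stopper_4 and the z axis of flask_3, either way round below 0.1 rad))), for 0.2 s.
3. the wing nut is tight again (joint below 0.3 rad) (value of joint wing_nut below 0.3 rad), for 0.2 s.
At the end, for the whole second after the job is handed in: every flask present stands upright (0.1 rad) and still, with a stopper within 5 mm of home in its mouth and aligned within 0.1 rad; every other stopper is upright in a strip pocket within 6 mm; the wing nut is tight (below 0.3 rad) (all of step 2 and angle between each of flask_1, flask_2, flask_3's own z axis and vertical below 0.1 rad and linear speed of each of flask_1, flask_2, flask_3 below 0.02 m/s and (((distance between stopper_1 and pocket_1 below 0.006 m and angle between stopper_1's own z axis and vertical below 0.15 rad) or (distance between stopper_1 and pocket_2 below 0.006 m and angle between stopper_1's own z axis and vertical below 0.15 rad) or (distance between stopper_1 and pocket_3 below 0.006 m and angle between stopper_1's own z axis and vertical below 0.15 rad) or (distance between stopper_1 and pocket_4 below 0.006 m and angle between stopper_1's own z axis and vertical below 0.15 rad)) or (distance between stopper_1 and mouth_1 below 0.005 m and angle between the z axis of stopper_1 and the z axis of flask_1, either way round below 0.1 rad) or (distance between stopper_1 and mouth_2 below 0.005 m and angle between the z axis of stopper_1 and the z axis of flask_2, either way round below 0.1 rad) or (distance between stopper_1 and mouth_3 below 0.005 m and angle between the z axis of stopper_1 and the z axis of flask_3, either way round below 0.1 rad)) and (((distance between stopper_2 and pocket_1 below 0.006 m and angle between stopper_2's own z axis and vertical below 0.15 rad) or (distance between stopper_2 and pocket_2 below 0.006 m and angle between stopper_2's own z axis and vertical below 0.15 rad) or (distance between stopper_2 and pocket_3 below 0.006 m and angle between stopper_2's own z axis and vertical below 0.15 rad) or (distance between stopper_2 and pocket_4 below 0.006 m and angle between stopper_2's own z axis and vertical below 0.15 rad)) or (distance between stopper_2 and mouth_1 below 0.005 m and angle between the z axis of stopper_2 and the z axis of flask_1, either way round below 0.1 rad) or (distance between stopper_2 and mouth_2 below 0.005 m and angle between the z axis of stopper_2 and the z axis of flask_2, either way round below 0.1 rad) or (distance between stopper_2 and mouth_3 below 0.005 m and angle between the z axis of stopper_2 and the z axis of flask_3, either way round below 0.1 rad)) and (((distance between stopper_3 and pocket_1 below 0.006 m and angle between stopper_3's own z axis and vertical below 0.15 rad) or (distance between stopper_3 and pocket_2 below 0.006 m and angle between stopper_3's own z axis and vertical below 0.15 rad) or (distance between stopper_3 and pocket_3 below 0.006 m and angle between stopper_3's own z axis and vertical below 0.15 rad) or (distance between stopper_3 and pocket_4 below 0.006 m and angle between stopper_3's own z axis and vertical below 0.15 rad)) or (distance between stopper_3 and mouth_1 below 0.005 m and angle between the z axis of stopper_3 and the z axis of flask_1, either way round below 0.1 rad) or (distance between stopper_3 and mouth_2 below 0.005 m and angle between the z axis of stopper_3 and the z axis of flask_2, either way round below 0.1 rad) or (distance between stopper_3 and mouth_3 below 0.005 m and angle between the z axis of stopper_3 and the z axis of flask_3, either way round below 0.1 rad)) and (((distance between stopper_4 and pocket_1 below 0.006 m and angle between stopper_4's own z axis and vertical below 0.15 rad) or (distance between stopper_4 and pocket_2 below 0.006 m and angle between stopper_4's own z axis and vertical below 0.15 rad) or (distance between stopper_4 and pocket_3 below 0.006 m and angle between stopper_4's own z axis and vertical below 0.15 rad) or (distance between stopper_4 and pocket_4 below 0.006 m and angle between stopper_4's own z axis and vertical below 0.15 rad)) or (distance between stopper_4 and mouth_1 below 0.005 m and angle between the z axis of stopper_4 and the z axis of flask_1, either way round below 0.1 rad) or (distance between stopper_4 and mouth_2 below 0.005 m and angle between the z axis of stopper_4 and the z axis of flask_2, either way round below 0.1 rad) or (distance between stopper_4 and mouth_3 below 0.005 m and angle between the z axis of stopper_4 and the z axis of flask_3, either way round below 0.1 rad)) and value of joint wing_nut below 0.3 rad); the robot touches nothing.
It fails at once if another thing on the bench (cup, swab jar, dropper bottle or loupe) is moved more than 40 mm (distance of any of cup, swabs, flux, loupe from where it was at the start of the episode above 0.04 m).
It fails at once if a flask is knocked over (angle between any of flask_1, flask_2, flask_3's own z axis and vertical above 0.8 rad).
Of flask_1, flask_2, flask_3 only 2 to 3 are there at a start; the rules pass over those that are not, and their reading is None.
Of stopper_1, stopper_2, stopper_3, stopper_4 only 3 to 4 are there at a start; the rules pass over those that are not, and their reading is None.
At some moment in a run one of flask_1, flask_2, flask_3 may be knocked a few centimetres aside while the robot is not near it.
It also fails if it takes over 210 s, if anything falls off the work surface, if the arm or the gripper's body presses on something with over 40 N, if the wrist force passes 120 N, or if a joint passes its speed limit or range.

## Working session

There is one attempt and no reset: what is moved stays moved. The work goes in short steps, Python scripts to look and compute and a tool call to move; the robot and the scene stay as the last step left them, time stands still between calls to the robot, and variables do not carry over. Pictures are saved under pics/ and viewed, at most 14 in all, crops included, and the job is handed in when it is done.

Besides the shell and the picture viewer there is one more tool, called after "Emit:" as name(argument=value, ...), one argument or row to a line, values as JSON. carry_out: Moves the arm, as the interface text tells. Its arguments: {"type":"object","properties":{"claw":{"type":"array","items":{"type":"number"}},"travel":{"type":"array","items":{"type":"array","items":{"type":"number","minimum":-1,"maximum":1}}},"rotation":{"type":"array","items":{"type":"array","items":{"type":"number","minimum":-1,"maximum":1}}},"squeeze":{"type":"number"}},"required":["claw","travel","rotation"]}

```bash
ls; mkdir -p pics
python3 - <<'E'
from rig import arm
import cv2,numpy as np,pickle
np.set_printoptions(precision=4,suppress=True)
o=arm.get_obs(); print(o, arm.tip_extent)
d={}
for n in ("scene","top","wrist"):
    c=arm.capture(n); cv2.imwrite(f"pics/{n}0.png",c["img"]); d[n]=c
    print(n,{k:v for k,v in c.items() if k!="img"})
pickle.dump(d,open("cap0.pkl","wb"))
E
```

```text
pics
{'time': 0.0, 'q': array([72.021 ,  7.2406, -2.3266, 80.5223,  0.0009, 90.0005]), 'joint_vel': array([-0.0356,  0.0563, -0.0676,  0.0631, -0.0005,  0.0073]), 'tau': array([ -0.0009, -43.5913,  35.2925,   0.0173,  -0.    ,  -0.    ]), 'ee_pos': array([0.162 , 0.4991, 0.3031]), 'orientation': array([[-0.9512,  0.3087, -0.0005],
       [ 0.3087,  0.9512, -0.0015],
       [ 0.    , -0.0016, -1.    ]]), 'ft_force': array([ 0.3819, -0.0975,  0.1075]), 'torque': array([-0.0349,  0.0435,  0.0071]), 'finger_force': 0.0, 'gripper_width': 0.08549068460690981} 0.0726
scene {'fov_y': 46.21438941890746, 'cx': 278.78267646435575, 'cy': 216.8865496227773, 'extrinsics': array([[ 0.4693, -0.4276,  0.7726, -0.2474],
       [-0.8827, -0.2046,  0.423 , -0.378 ],
       [-0.0228, -0.8805, -0.4734,  0.5499],
       [ 0.    ,  0.    ,  0.    ,  1.    ]])}
top {'fov_y': 54.761306871959924, 'cx': 284.73649100522704, 'cy': 204.9946973052898, 'extrinsics': array([[-0.0094, -0.9864,  0.164 ,  0.3237],
       [-0.9998,  0.0121,  0.0153,  0.0175],
       [-0.0171, -0.1638, -0.9863,  1.0974],
       [ 0.    ,  0.    ,  0.    ,  1.    ]])}
wrist {'fov_y': 65.70646984690485, 'cx': 281.0142970268372, 'cy': 211.54505946149854, 'T_tool_cam': array([[-0.0004, -0.9527, -0.3039,  0.0775],
       [ 1.    , -0.0002, -0.0005,  0.    ],
       [ 0.0004, -0.3039,  0.9527, -0.0705],
       [ 0.    ,  0.    ,  0.    ,  1.    ]])}
```

View pics/scene0.png

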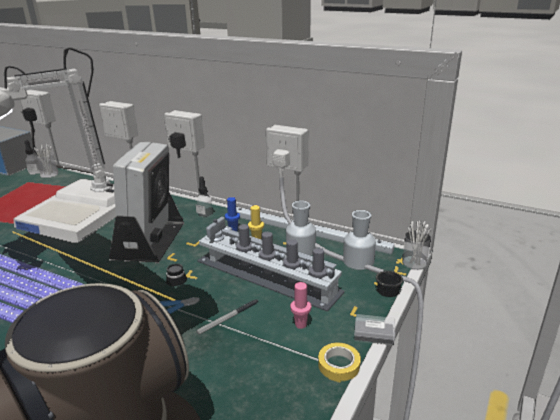

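View pics/top0.png

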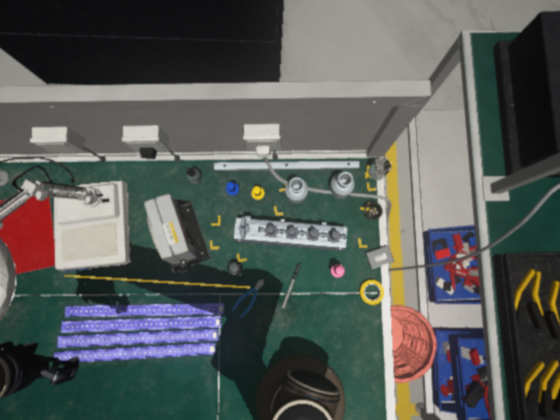

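The scene view shows four grey stoppers in the strip, at about (245,236), (267,246), (292,252) and (318,260). Two flasks stand at (301,230) and (360,243). The look-alikes are blue (232,213), yellow (256,220) and pink (301,305). In the top view the strip runs from (236,228) to (348,238), the nut is at its left end (245,222), and the flasks are at (297,188) and (342,182).

Next I'll crop close to check this choice.

```bash
cat > h.py <<'E'
import numpy as np,cv2,pickle
from rig import arm
np.set_printoptions(precision=4,suppress=True)
def f(c): return c["img"].shape[0]/2/np.tan(np.radians(c["fov_y"]/2))
def ray(c,u,v):
    d=np.array([(u-c["cx"])/f(c),(v-c["cy"])/f(c),1.]); E=c["extrinsics"]
    return E[:3,3],E[:3,:3]@d
def plane(c,u,v,z):
    o,d=ray(c,u,v); return o+d*(z-o[2])/d[2]
def proj(c,P):
    E=c["extrinsics"]; p=(np.atleast_2d(P)-E[:3,3])@E[:3,:3]
    return p[:,:2]/p[:,2:]*f(c)+[c["cx"],c["cy"]]
# wrist fisheye, c needs "pose"=(pos,R)
def wE(c,o):
    T=np.eye(4);T[:3,:3]=o["orientation"];T[:3,3]=o["ee_pos"]; return T@c["T_tool_cam"]
def wplane(c,E,u,v,z):
    a=np.array([u-c["cx"],v-c["cy"]]);r=np.linalg.norm(a);t=r/f(c)
    d=E[:3,:3]@np.r_[a/max(r,1e-9)*np.sin(t),np.cos(t)]
    return E[:3,3]+d*(z-E[2,3])/d[2]
def wproj(c,E,P):
    p=(np.atleast_2d(P)-E[:3,3])@E[:3,:3]; rr=np.linalg.norm(p[:,:2],axis=1); t=np.arctan2(rr,p[:,2])
    return p[:,:2]/rr[:,None]*(t*f(c))[:,None]+[c["cx"],c["cy"]]
E
python3 - <<'E'
import cv2,numpy as np
s=cv2.imread("pics/scene0.png")[180:320,180:450]; t=cv2.imread("pics/top0.png")[145:285,185:395]
a=cv2.resize(s,None,fx=2.9,fy=2.9,interpolation=cv2.INTER_CUBIC); cv2.imwrite("pics/c1.png",a[:600,:800])
cv2.imwrite("pics/c2.png",cv2.resize(t,None,fx=3.8,fy=3.8,interpolation=cv2.INTER_CUBIC))
E
```

```text
(no output)
```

View pics/c1.png

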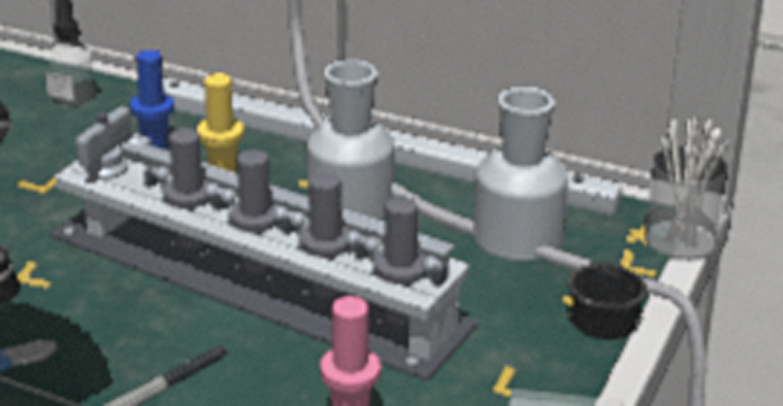

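View pics/c2.png

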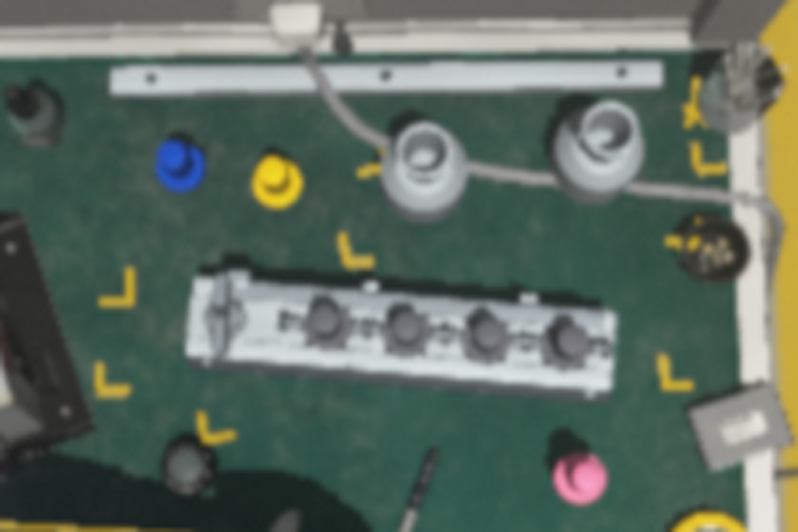

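Two flasks and four grey stoppers are confirmed, with the nut's blade lying across the strip at crop (225,305). The blue, yellow and pink pieces stay out of it. Next are coarse positions from the top view.

Run:
```python
from h import *
d=pickle.load(open("cap0.pkl","rb")); c=d["top"]; 
for n,u,v,z in [("m_a",423,148,.108),("m_b",608,128,.108),("s4",325,312,.097),("s3",407,320,.097),("s2",490,328,.097),("s1",570,337,.097),("nut",225,305,.087),
 ("flux",33,100,.08),("blue",175,155,.09),("yellow",272,172,.09),("pink",582,470,.09),("cup",715,245,.03),("swabs",740,85,.06),("loupe",188,463,.03),("railTL",192,280,.05),("railBR",612,390,.05)]:
    P=plane(c,185+u/3.8,145+v/3.8,z); print(n,P,proj(d["scene"],P))
```

```text
m_a [0.5411 0.0035 0.108 ] [[300.5672 203.7961]]
m_b [ 0.5529 -0.1181  0.108 ] [[360.8023 213.6107]]
s4 [0.4349 0.0688 0.097 ] [[244.9939 225.1697]]
s3 [0.4291 0.0154 0.097 ] [[268.1882 232.7364]]
s2 [ 0.4232 -0.0385  0.097 ] [[293.0533 240.8264]]
s1 [ 0.4168 -0.0903  0.097 ] [[318.2296 249.3152]]
nut [0.4414 0.1354 0.087 ] [[218.1124 220.9828]]
flux [0.5842 0.2683 0.08  ] [[205.4906 184.8866]]
blue [0.5424 0.1693 0.09  ] [[231.4169 196.1145]]
yellow [0.53   0.1042 0.09  ] [[254.5327 204.3316]]
pink [ 0.3315 -0.0962  0.09  ] [[299.7592 279.5272]]
cup [ 0.4863 -0.2005  0.03  ] [[389.3342 276.6257]]
swabs [ 0.5932 -0.2166  0.06  ] [[415.1866 237.0697]]
loupe [0.3393 0.1667 0.03  ] [[176.2689 267.4367]]
railTL [0.4632 0.1625 0.05  ] [[214.611  229.3813]]
railBR [ 0.385  -0.1226  0.05  ] [[327.6523 286.3181]]
```

Every triangulated point agrees in both views to about 1–2 px, and the pocket spacing comes out at 160 mm against 162 nominal. Next I move the wrist camera over the strip, going round the instrument box.

Emit:
carry_out(
  claw=[1,1,1,1,1],
  travel=[
    [-0.16,-0.29,-0.13],
    [-0.33,-0.57,-0.13],
    [-0.49,-0.86,-0.13],
    [-0.49,-0.86,-0.13],
    [-0.49,-0.86,-0.13],
  ],
  rotation=[
    [0,0,0],
    [0,0,0],
    [0,0,0],
    [0,0,0],
    [0,0,0],
  ],
)

```text
time: 0.78
ee_pos: [0.1923, 0.3542, 0.3234]
orientation: [[-0.951, 0.309, 0.0], [0.309, 0.951, 0.001], [0.0, 0.001, -1.0]]
ft_force: [-1.1, 0.0, 0.5]
gripper_width: 0.0853
finger_force: 0.0
```

Emit:
carry_out(
  claw=[1,1,1,1,1],
  travel=[
    [-0.16,-0.29,0],
    [-0.33,-0.57,0],
    [-0.49,-0.86,0],
    [-0.49,-0.86,0],
    [-0.49,-0.86,0],
  ],
  rotation=[
    [0,0,0],
    [0,0,0],
    [0,0,0],
    [0,0,0],
    [0,0,0],
  ],
)

```text
time: 1.4
ee_pos: [0.2226, 0.2095, 0.3234]
orientation: [[-0.951, 0.309, -0.0], [0.309, 0.951, 0.0], [0.0, 0.0, -1.0]]
ft_force: [0.4, -0.2, 0.7]
gripper_width: 0.0859
finger_force: 0.0
```

Emit:
carry_out(
  claw=[1,1,1,1,1],
  travel=[
    [-0.27,-0.1,0],
    [-0.55,-0.2,0],
    [-0.82,-0.29,0],
    [-0.82,-0.29,0],
    [-0.82,-0.29,0],
  ],
  rotation=[
    [0,0,0],
    [0,0,0],
    [0,0,0],
    [0,0,0],
    [0,0,0],
  ],
)

```text
time: 2.02
ee_pos: [0.3259, 0.1303, 0.323]
orientation: [[-0.952, 0.307, -0.002], [0.307, 0.952, -0.0], [0.001, -0.001, -1.0]]
ft_force: [0.6, -0.5, 0.3]
gripper_width: 0.0851
finger_force: 0.0
```

Emit:
carry_out(
  claw=[1,1,1,1,1],
  travel=[
    [-0.27,-0.1,0],
    [-0.55,-0.2,0.2],
    [-0.82,-0.29,0.4],
    [-0.82,-0.29,0.4],
    [-0.82,-0.29,0.4],
  ],
  rotation=[
    [0,0,0],
    [0,0,-0.016],
    [0,0,-0.032],
    [0,0,-0.032],
    [0,0,-0.032],
  ],
)

```text
time: 2.65
ee_pos: [0.4289, 0.0511, 0.2636]
orientation: [[-0.994, 0.111, -0.001], [0.111, 0.994, 0.0], [0.001, 0.0, -1.0]]
ft_force: [0.3, 0.6, 0.5]
gripper_width: 0.0856
finger_force: 0.0
```

Run:
```python
from h import *
o=arm.get_obs(); c=arm.capture("wrist"); t=arm.capture("top")
print(o["time"],o["ee_pos"],o["orientation"],o["q"])
pickle.dump((o,c,t),open("cap1.pkl","wb")); im=c["img"].copy(); cv2.imwrite("pics/w1.png",im)
E=wE(c,o)
for n,P in dict(mA=(.5411,.0035,.108),mB=(.5529,-.1181,.108),s4=(.4349,.0688,.097),s3=(.4291,.0154,.097),s2=(.4232,-.0385,.097),s1=(.4168,-.0903,.097),nut=(.4414,.1354,.087)).items():
    print(n,wproj(c,E,P))
```

```text
2.65 [0.4289 0.0511 0.2636] [[-0.9938  0.1111 -0.0008]
 [ 0.1111  0.9938  0.0003]
 [ 0.0008  0.0002 -1.    ]] [  6.7875  -2.6389 -17.6181  75.064    0.0218  13.1643]
mA [[242.3001 341.6198]]
mB [[127.9181 351.1673]]
s4 [[304.8019 218.9694]]
s3 [[235.4691 219.1548]]
s2 [[169.4605 219.064 ]]
s1 [[113.6076 218.0071]]
nut [[384.145  213.7121]]
```

View pics/w1.png

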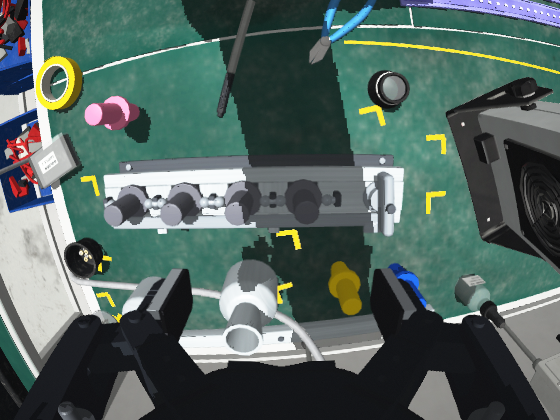

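The wrist view shows the strip with its blade at about (388,205). The stopper tops are at about (118,212), (172,214), (237,212) and (303,212), and flask A's mouth is at (243,338). That matches the predictions to a few pixels. Next I overlay the strip estimate on an enlarged crop to refine it.

Run:
```python
from h import *
o,c,t=pickle.load(open("cap1.pkl","rb")); E=wE(c,o); k=2.5
im=cv2.resize(c["img"][150:250,95:415],None,fx=k,fy=k,interpolation=cv2.INTER_CUBIC)
th=np.radians(-6.5); R=np.array([[np.cos(th),-np.sin(th)],[np.sin(th),np.cos(th)]]); O=np.array([.429,.019])
def W(x,y,z): return np.r_[O+R@[x,y],z]
for x,y,z in [(a,b,.05) for a in(-.027,.027) for b in(-.145,.145)]+[(0,.12,.087),(-.027,.12,.087),(.027,.12,.087)]+[(0,y,.097) for y in(-.112,-.058,-.004,.05)]:
    u,v=wproj(c,E,W(x,y,z))[0]; cv2.drawMarker(im,(int((u-95+.5)*k),int((v-150+.5)*k)),(0,0,255),0,9,1); print((x,y,z),u,v)
cv2.imwrite("pics/w1c.png",im)
```

```text
(-0.027, -0.145, 0.05) 102.24120643292915 176.33839352363964
(-0.027, 0.145, 0.05) 402.6912345540401 174.7206291977321
(0.027, -0.145, 0.05) 109.58075990962126 227.69736474887264
(0.027, 0.145, 0.05) 396.97119266773245 229.14370479287248
(0, 0.12, 0.087) 387.35803229521485 214.69541035461452
(-0.027, 0.12, 0.087) 390.34177819240665 182.91345301938756
(0.027, 0.12, 0.087) 383.9327625040845 244.62885492472668
(0, -0.112, 0.097) 111.58279281657516 217.70663623420296
(0, -0.058, 0.097) 169.1196176310115 218.1820742303119
(0, -0.004, 0.097) 234.8886458501562 218.5346175582577
(0, 0.05, 0.097) 304.61843981727463 218.69412643792646
```

View pics/w1c.png

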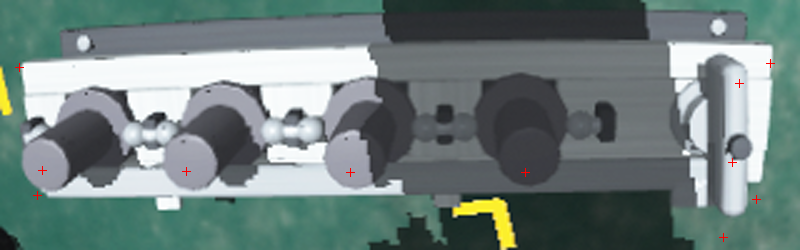

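Run:
```python
from h import *
o,c,t=pickle.load(open("cap1.pkl","rb")); E=wE(c,o); k=2.5
from scipy.optimize import least_squares
obs=[(-.027,-.145,.05,20,65),(-.027,.145,.05,772,43),(.027,.145,.05,765,180),(.027,-.145,.05,48,193),
(0,-.112,.097,44,165),(0,-.058,.097,193,166),(0,-.004,.097,351,162),(0,.05,.097,529,157),(0,.12,.087,733,137)]
A=[];B=[]
for x,y,z,u,v in obs:
    P=wplane(c,E,u/k+95-.5,v/k+150-.5,z); A.append((x,y));B.append(P[:2])
A=np.array(A);B=np.array(B)
def W(p,A): 
    s,q=np.sin(p[2]),np.cos(p[2]); return A@np.array([[q,s],[-s,q]])+p[:2]
r=least_squares(lambda p:(W(p,A)-B).ravel(),[.43,.02,-.1],loss="soft_l1",f_scale=.002)
print(r.x,np.degrees(r.x[2])); print((W(r.x,A)-B)*1e3)
for y in(-.112,-.058,-.004,.05,.12): print(y,W(r.x,np.array([[0,y]])))
# mouths from wrist
print(wplane(c,E,243,338,.108))
for P in W(r.x,A[4:]): print(proj(t,np.r_[P,.097]))
```

```text
[ 0.4249  0.0207 -0.0875] -5.012886858936009
[[ 0.3209  0.1084]
 [-0.3871  0.5758]
 [-0.2753 -0.8488]
 [ 0.2638 -3.4114]
 [ 0.6252  0.3159]
 [-0.982  -1.096 ]
 [-0.6121  1.1476]
 [-0.3867  0.2408]
 [ 1.7667  1.6219]]
-0.112 [[ 0.4151 -0.0909]]
-0.058 [[ 0.4198 -0.0371]]
-0.004 [[0.4245 0.0167]]
0.05 [[0.4292 0.0705]]
0.12 [[0.4354 0.1402]]
[0.5369 0.0049 0.108 ]
[[335.2509 234.377 ]]
[[313.3807 232.7094]]
[[291.5801 231.0471]]
[[269.8488 229.3901]]
[[241.7811 227.2499]]
```

The fit residuals are about 1 mm: strip at (0.4249, 0.0207), yaw −5.0°, nut near (0.435, 0.140). I'll move above the nut and check before gripping.

Emit:
carry_out(
  claw=[0,0,0,0,0],
  travel=[
    [0.01,0.2,0.18],
    [0.02,0.4,0.37],
    [0.025,0.59,0.55],
    [0.025,0.59,0.55],
    [0.025,0.59,0.55],
  ],
  rotation=[
    [0,0,-0.004],
    [0,0,-0.004],
    [0,0,-0.004],
    [0,0,-0.004],
    [0,0,-0.004],
  ],
)

```text
time: 3.38
ee_pos: [0.4355, 0.1386, 0.1822]
orientation: [[-0.996, 0.086, 0.001], [0.086, 0.996, 0.0], [-0.001, 0.0, -1.0]]
ft_force: [0.0, 0.4, -0.1]
gripper_width: 0.043
finger_force: 0.0
```

Run:
```python
from h import *
o=arm.get_obs(); c=arm.capture("wrist")
print(o["time"],o["ee_pos"],o["orientation"],o["gripper_width"])
pickle.dump((o,c),open("cap2.pkl","wb")); im=c["img"].copy(); E=wE(c,o)
th=-.0875;ex=np.array([np.cos(th),np.sin(th)])
for s in (-.027,0,.027):
    u,v=wproj(c,E,np.r_[np.array([.4354,.1402])+s*ex,.087])[0]; print(u,v); cv2.drawMarker(im,(int(u),int(v)),(0,0,255),0,9,1)
cv2.imwrite("pics/w2.png",im)
```

```text
3.375 [0.4355 0.1386 0.1822] [[-0.9963  0.0862  0.0014]
 [ 0.0862  0.9963  0.0002]
 [-0.0014  0.0003 -1.    ]] 0.04299080839440999
284.26423400048003 206.63866920100935
284.0601233904378 252.77291367004722
283.8434383442341 293.5383771873377
```

View pics/w2.png

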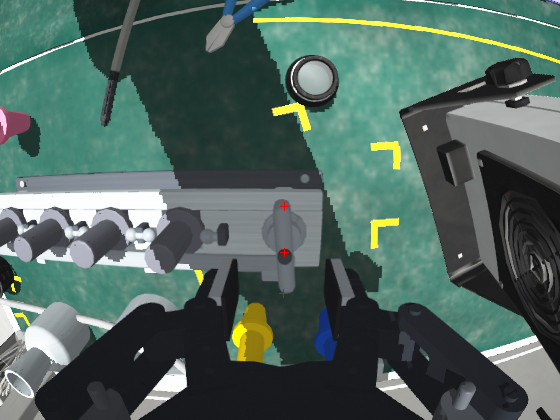

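The overlay sits on the blade (284, 201–293), so the nut position holds. Now I descend, grip, and turn 160° anticlockwise in three calls. I'll regrasp after that because of joint 6's range.

Emit:
carry_out(
  claw=[0,0,0,-1,-1],
  travel=[
    [0,0.011,0.15],
    [0,0.011,0.288],
    [0,0.011,0.288],
    [0,0.011,0.288],
    [0,0.011,0.288],
  ],
  rotation=[
    [0,0,0],
    [0,0,0],
    [0,0,0],
    [0,0,0],
    [0,0,0],
  ],
  squeeze=40,
)

```text
time: 4.05
ee_pos: [0.4366, 0.1402, 0.1392]
orientation: [[-0.996, 0.088, 0.002], [0.088, 0.996, 0.002], [-0.002, 0.002, -1.0]]
ft_force: [-2.8, -2.2, 5.1]
gripper_width: 0.0088
finger_force: 43.7
```

Emit:
carry_out(
  claw=[-1,-1,-1,-1,-1],
  travel=[
    [0,0,0],
    [0,0,0],
    [0,0,0],
    [0,0,0],
    [0,0,0],
  ],
  rotation=[
    [0,0,0],
    [0,0,0],
    [0,0,0],
    [0,0,0],
    [0,0,0],
  ],
)

```text
time: 4.68
ee_pos: [0.4366, 0.1403, 0.1392]
orientation: [[-0.996, 0.087, 0.003], [0.087, 0.996, 0.001], [-0.002, 0.001, -1.0]]
ft_force: [0.4, 0.7, 6.1]
gripper_width: 0.009
finger_force: 43.9
```

Emit:
carry_out(
  claw=[-1,-1,-1,-1,-1],
  travel=[
    [0,0,0],
    [0,0,0],
    [0,0,0],
    [0,0,0],
    [0,0,0],
  ],
  rotation=[
    [0,0,-0.02],
    [0,0,-0.04],
    [0,0,-0.06],
    [0,0,-0.08],
    [0,0,-0.1],
  ],
)

```text
time: 5.3
ee_pos: [0.4365, 0.1405, 0.1392]
orientation: [[-0.855, -0.518, 0.002], [-0.518, 0.855, 0.002], [-0.003, 0.0, -1.0]]
ft_force: [-1.3, 1.5, 6.2]
gripper_width: 0.009
finger_force: 43.9
```

Emit:
carry_out(
  claw=[-1,-1,-1,-1,-1],
  travel=[
    [0,0,0],
    [0,0,0],
    [0,0,0],
    [0,0,0],
    [0,0,0],
  ],
  rotation=[
    [0,0,-0.025],
    [0,0,-0.05],
    [0,0,-0.075],
    [0,0,-0.1],
    [0,0,-0.115],
  ],
)

```text
time: 5.92
ee_pos: [0.4362, 0.1407, 0.1392]
orientation: [[-0.299, -0.954, 0.002], [-0.954, 0.299, 0.003], [-0.003, -0.001, -1.0]]
ft_force: [-1.4, 3.7, 6.8]
gripper_width: 0.009
finger_force: 44.0
```

Emit:
carry_out(
  claw=[-1,-1,-1,-1,-1],
  travel=[
    [0,0,0],
    [0,0,0],
    [0,0,0],
    [0,0,0],
    [0,0,0],
  ],
  rotation=[
    [0,0,-0.025],
    [0,0,-0.05],
    [0,0,-0.075],
    [0,0,-0.1],
    [0,0,-0.115],
  ],
)

```text
time: 6.55
ee_pos: [0.4358, 0.1407, 0.1392]
orientation: [[0.407, -0.913, 0.001], [-0.913, -0.407, 0.003], [-0.002, -0.002, -1.0]]
ft_force: [-3.2, 3.6, 9.1]
gripper_width: 0.0091
finger_force: 44.2
```

Emit:
carry_out(
  claw=[-1,-1,-1,-1,-1],
  travel=[
    [0,0,0],
    [0,0,0],
    [0,0,0],
    [0,0,0],
    [0,0,0],
  ],
  rotation=[
    [0,0,-0.025],
    [0,0,-0.05],
    [0,0,-0.075],
    [0,0,-0.1],
    [0,0,-0.115],
  ],
)

```text
time: 7.18
ee_pos: [0.4356, 0.1405, 0.1392]
orientation: [[0.909, -0.416, 0.0], [-0.416, -0.909, 0.002], [-0.0, -0.002, -1.0]]
ft_force: [-4.9, 1.6, 9.8]
gripper_width: 0.0087
finger_force: 44.3
```

Emit:
carry_out(
  claw=[0,0,0,0,0],
  travel=[
    [0,0,0],
    [0,0,0],
    [0,0,-0.13],
    [0,0,-0.28],
    [0,0,-0.28],
  ],
  rotation=[
    [0,0,0],
    [0,0,0],
    [0,0,0],
    [0,0,0],
    [0,0,0],
  ],
)

```text
time: 7.8
ee_pos: [0.4367, 0.1401, 0.181]
orientation: [[0.907, -0.42, 0.003], [-0.42, -0.907, 0.001], [0.002, -0.002, -1.0]]
ft_force: [0.2, -0.2, 0.1]
gripper_width: 0.0427
finger_force: 0.0
```

Emit:
carry_out(
  claw=[0,0,0,0,0],
  travel=[
    [0,0,0],
    [0,0,0],
    [0,0,0],
    [0,0,0],
    [0,0,0],
  ],
  rotation=[
    [0,0,0.028],
    [0,0,0.056],
    [0,0,0.084],
    [0,0,0.112],
    [0,0,0.125],
  ],
)

```text
time: 8.43
ee_pos: [0.4354, 0.1397, 0.1785]
orientation: [[0.341, -0.94, -0.001], [-0.94, -0.341, -0.001], [0.0, 0.001, -1.0]]
ft_force: [0.1, -0.4, 0.2]
gripper_width: 0.0425
finger_force: 0.0
```

Emit:
carry_out(
  claw=[0,0,0,0,0],
  travel=[
    [0,0,0],
    [0,0,0],
    [0,0,0],
    [0,0,0],
    [0,0,0],
  ],
  rotation=[
    [0,0,0.028],
    [0,0,0.056],
    [0,0,0.084],
    [0,0,0.112],
    [0,0,0.125],
  ],
)

```text
time: 9.05
ee_pos: [0.4354, 0.1397, 0.1785]
orientation: [[-0.423, -0.906, -0.001], [-0.906, 0.423, -0.001], [0.001, 0.001, -1.0]]
ft_force: [0.5, 0.1, 0.2]
gripper_width: 0.0426
finger_force: 0.0
```

Emit:
carry_out(
  claw=[0,0,0,0,0],
  travel=[
    [0,0,0],
    [0,0,0],
    [0,0,0],
    [0,0,0],
    [0,0,0],
  ],
  rotation=[
    [0,0,0.028],
    [0,0,0.056],
    [0,0,0.084],
    [0,0,0.112],
    [0,0,0.125],
  ],
)

```text
time: 9.68
ee_pos: [0.4354, 0.1397, 0.1785]
orientation: [[-0.94, -0.341, -0.001], [-0.341, 0.94, -0.001], [0.002, -0.0, -1.0]]
ft_force: [-0.4, 0.2, -0.8]
gripper_width: 0.0429
finger_force: 0.0
```

Emit:
carry_out(
  claw=[0,0,0,0,0],
  travel=[
    [0,0,0],
    [0,0,0],
    [0,0,0],
    [0,0,0],
    [0,0,0],
  ],
  rotation=[
    [0,0,0.028],
    [0,0,0.056],
    [0,0,0.084],
    [0,0,0.112],
    [0,0,0.125],
  ],
)

```text
time: 10.3
ee_pos: [0.4354, 0.1397, 0.1785]
orientation: [[-0.906, 0.423, -0.001], [0.423, 0.906, -0.001], [0.001, -0.001, -1.0]]
ft_force: [-0.7, -0.5, 0.5]
gripper_width: 0.0426
finger_force: 0.0
```

Run:
```python
from h import *
o=arm.get_obs(); c=arm.capture("wrist")
print(o["time"],o["ee_pos"],o["orientation"],o["q"])
pickle.dump((o,c),open("cap3.pkl","wb")); im=c["img"].copy(); E=wE(c,o)
th=-.0875+np.radians(160.4);ex=np.array([np.cos(th),np.sin(th)])
for s in (-.027,0,.027):
    u,v=wproj(c,E,np.r_[np.array([.4354,.1402])+s*ex,.087])[0]; cv2.drawMarker(im,(int(u),int(v)),(0,0,255),0,9,1)
cv2.imwrite("pics/w3.png",im)
```

```text
10.3 [0.4354 0.1397 0.1785] [[-0.9059  0.4234 -0.0014]
 [ 0.4234  0.9059 -0.0006]
 [ 0.001  -0.0012 -1.    ]] [ 17.7932   1.8134 -24.0328  64.2397  -0.0106  42.8443]
```

View pics/w3.png

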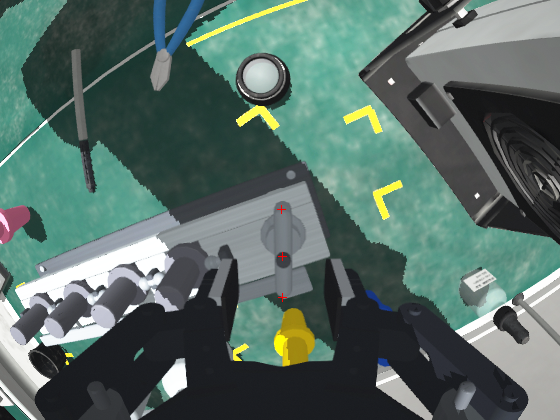

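The blade followed the turn and lies between the fingers at (283, 205–297). I'll regrip and turn the last ~52° to the stop.

Emit:
carry_out(
  claw=[0,0,-1,-1,-1],
  travel=[
    [0,0,0.15],
    [0,0,0.262],
    [0,0,0.262],
    [0,0,0.262],
    [0,0,0.262],
  ],
  rotation=[
    [0,0,0],
    [0,0,0],
    [0,0,0],
    [0,0,0],
    [0,0,0],
  ],
)

```text
time: 10.98
ee_pos: [0.4358, 0.1403, 0.1405]
orientation: [[-0.908, 0.419, 0.0], [0.419, 0.908, 0.001], [0.0, 0.001, -1.0]]
ft_force: [1.0, 4.3, -5.5]
gripper_width: 0.0092
finger_force: 43.9
```

Emit:
carry_out(
  claw=[-1,-1,-1,-1,-1],
  travel=[
    [0,0,0],
    [0,0,0],
    [0,0,0],
    [0,0,0],
    [0,0,0],
  ],
  rotation=[
    [0,0,0],
    [0,0,-0.02],
    [0,0,-0.045],
    [0,0,-0.07],
    [0,0,-0.09],
  ],
)

```text
time: 11.6
ee_pos: [0.4359, 0.1402, 0.1405]
orientation: [[-0.991, -0.136, 0.0], [-0.136, 0.991, 0.001], [-0.0, 0.001, -1.0]]
ft_force: [1.0, 3.2, -5.8]
gripper_width: 0.0086
finger_force: 43.8
```

Emit:
carry_out(
  claw=[-1,-1,-1,-1,-1],
  travel=[
    [0,0,0],
    [0,0,0],
    [0,0,0],
    [0,0,0],
    [0,0,0],
  ],
  rotation=[
    [0,0,-0.02],
    [0,0,-0.04],
    [0,0,-0.055],
    [0,0,-0.055],
    [0,0,-0.055],
  ],
)

```text
time: 12.22
ee_pos: [0.4359, 0.1401, 0.1405]
orientation: [[-0.889, -0.458, 0.0], [-0.458, 0.889, 0.001], [-0.001, 0.0, -1.0]]
ft_force: [1.2, 4.4, -6.5]
gripper_width: 0.0091
finger_force: 43.9
```

Emit:
carry_out(
  claw=[0,0,0,0,0],
  travel=[
    [0,0,0],
    [0,0,0],
    [0,0,-0.13],
    [0,0,-0.28],
    [0,0,-0.4],
  ],
  rotation=[
    [0,0,0],
    [0,0,0],
    [0,0,0],
    [0,0,0],
    [0,0,0],
  ],
)

```text
time: 12.85
ee_pos: [0.4359, 0.1397, 0.2017]
orientation: [[-0.888, -0.46, 0.001], [-0.46, 0.888, -0.0], [-0.001, -0.001, -1.0]]
ft_force: [-0.8, 0.4, -0.3]
gripper_width: 0.0428
finger_force: 0.0
```

The nut turned 212° (3.70 rad). Next I go over pocket 3's stopper with the fingers along the strip's x.

Emit:
carry_out(
  claw=[0.3,0.3,0.3,0.3,0.3],
  travel=[
    [0.1,-0.15,0],
    [0.2,-0.35,0],
    [0.35,-0.55,0],
    [0.445,-0.69,0],
    [0.445,-0.69,0],
  ],
  rotation=[
    [0,0,-0.028],
    [0,0,-0.056],
    [0,0,-0.084],
    [0,0,-0.112],
    [0,0,-0.135],
  ],
)

```text
time: 13.48
ee_pos: [0.4238, 0.0156, 0.2009]
orientation: [[-0.24, -0.971, 0.001], [-0.971, 0.24, -0.001], [0.001, -0.001, -1.0]]
ft_force: [-0.2, -0.2, 0.1]
gripper_width: 0.0554
finger_force: 0.0
```

Emit:
carry_out(
  claw=[0.3,0.3,0.3,0.3,0.3],
  travel=[
    [0,0,0.05],
    [0,0,0.1],
    [0,0,0.1],
    [0,0,0.1],
    [0,0,0.1],
  ],
  rotation=[
    [0,0,-0.015],
    [0,0,-0.025],
    [0,0,-0.025],
    [0,0,-0.025],
    [0,0,-0.025],
  ],
)

```text
time: 14.1
ee_pos: [0.4242, 0.0173, 0.1858]
orientation: [[-0.088, -0.996, 0.001], [-0.996, 0.088, -0.0], [0.0, -0.001, -1.0]]
ft_force: [-0.2, -0.0, -0.0]
gripper_width: 0.0554
finger_force: 0.0
```

Run:
```python
from h import *
o=arm.get_obs(); c=arm.capture("wrist")
print(o["time"],o["ee_pos"],o["orientation"])
pickle.dump((o,c),open("cap4.pkl","wb")); im=c["img"].copy(); E=wE(c,o)
for n,P in dict(s4=(.4292,.0705,.097),s3=(.4245,.0167,.097),s2=(.4198,-.0371,.097),mA=(.5369,.0049,.108)).items():
    u,v=wproj(c,E,np.array(P))[0]; print(n,u,v); cv2.drawMarker(im,(int(u),int(v)),(0,0,255),0,9,1)
cv2.imwrite("pics/w4.png",im)
```

```text
14.1 [0.4242 0.0173 0.1858] [[-0.088  -0.9961  0.0007]
 [-0.9961  0.088  -0.0001]
 [ 0.0001 -0.0007 -1.    ]]
s4 281.22643251722656 335.4424537544503
s3 281.1207750826476 258.1210552409271
s2 280.98212182560394 158.38477599533428
mA 86.3649023585985 257.7800814437914
```

View pics/w4.png

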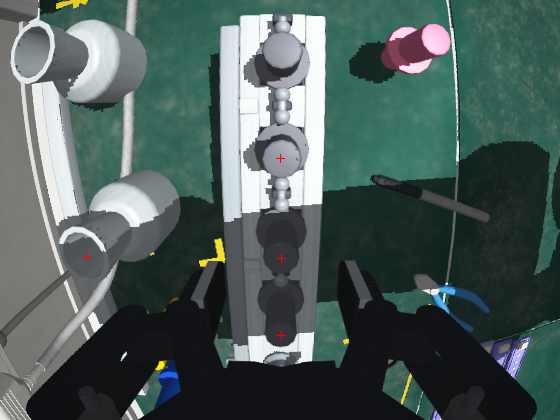

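The markers sit on the stopper tops: s3 (281,258), s2 (281,158). The keeper is withdrawn to the left. I'll descend, grip and pull straight up.

Emit:
carry_out(
  claw=[0.3,0.3,0.3,-1,-1],
  travel=[
    [0,0,0.15],
    [0,0,0.3],
    [0,0,0.31],
    [0,0,0.31],
    [0,0,0.31],
  ],
  rotation=[
    [0,0,0],
    [0,0,0],
    [0,0,0],
    [0,0,0],
    [0,0,0],
  ],
  squeeze=50,
)

```text
time: 14.78
ee_pos: [0.4247, 0.0173, 0.1399]
orientation: [[-0.088, -0.996, 0.002], [-0.996, 0.088, 0.0], [-0.0, -0.002, -1.0]]
ft_force: [-1.3, 0.4, 1.0]
gripper_width: 0.0196
finger_force: 4.3
```

Emit:
carry_out(
  claw=[-1,-1,-1,-1,-1],
  travel=[
    [0,0,0],
    [0,0,0],
    [0,0,-0.02],
    [0,0,-0.05],
    [0,0,-0.1],
  ],
  rotation=[
    [0,0,0],
    [0,0,0],
    [0,0,0],
    [0,0,0],
    [0,0,0],
  ],
)

```text
time: 15.4
ee_pos: [0.4237, 0.0173, 0.154]
orientation: [[-0.088, -0.996, -0.001], [-0.996, 0.088, 0.0], [0.0, 0.001, -1.0]]
ft_force: [0.4, 1.0, -0.4]
gripper_width: 0.0182
finger_force: 49.0
```

Emit:
carry_out(
  claw=[-1,-1,-1,-1,-1],
  travel=[
    [0,0,-0.1],
    [0,0,-0.3],
    [0,0,-0.5],
    [0,0,-0.75],
    [0,0,-0.75],
  ],
  rotation=[
    [0,0,0],
    [0,0,0],
    [0,0,0],
    [0,0,0],
    [0,0,0],
  ],
)

```text
time: 16.02
ee_pos: [0.4255, 0.0173, 0.2703]
orientation: [[-0.088, -0.996, 0.006], [-0.996, 0.088, 0.0], [-0.001, -0.006, -1.0]]
ft_force: [0.2, -0.7, -0.9]
gripper_width: 0.0186
finger_force: 49.0
```

Emit:
carry_out(
  claw=[-1,-1,-1,-1,-1],
  travel=[
    [0.02,-0.08,0],
    [0.04,-0.16,0],
    [0.06,-0.24,0],
    [0.06,-0.24,0],
    [0.06,-0.24,0],
  ],
  rotation=[
    [0,0,0.028],
    [0,0,0.056],
    [0,0,0.084],
    [0,0,0.112],
    [0,0,0.118],
  ],
)

```text
time: 16.65
ee_pos: [0.4591, 0.0051, 0.266]
orientation: [[-0.739, -0.674, -0.001], [-0.674, 0.739, -0.0], [0.001, 0.001, -1.0]]
ft_force: [0.1, -0.5, -1.3]
gripper_width: 0.0189
finger_force: 49.0
```

Emit:
carry_out(
  claw=[-1,-1,-1,-1,-1],
  travel=[
    [0,0,0],
    [0,0,0],
    [0,0,0],
    [0,0,0],
    [0,0,0],
  ],
  rotation=[
    [0,0,0.028],
    [0,0,0.056],
    [0,0,0.084],
    [0,0,0.112],
    [0,0,0.118],
  ],
)

```text
time: 17.27
ee_pos: [0.4589, 0.0052, 0.2661]
orientation: [[-1.0, 0.002, -0.001], [0.002, 1.0, -0.0], [0.001, -0.0, -1.0]]
ft_force: [0.7, -0.0, -0.3]
gripper_width: 0.0187
finger_force: 49.0
```

Run:
```python
from h import *
o=arm.get_obs(); c=arm.capture("wrist"); t=arm.capture("top")
print(o["time"],o["ee_pos"],o["orientation"])
pickle.dump((o,c,t),open("cap5.pkl","wb")); im=c["img"].copy(); E=wE(c,o)
for n,P in dict(mA=(.5369,.0049,.108),mB=(.5529,-.1181,.108)).items():
    u,v=wproj(c,E,np.array(P))[0]; print(n,u,v); cv2.drawMarker(im,(int(u),int(v)),(0,0,255),0,9,1)
tt=cv2.resize(t["img"][150:250,220:380],(560,350),interpolation=cv2.INTER_CUBIC)
cv2.imwrite("pics/w5.png",im[:,100:420] if 0 else im); cv2.imwrite("pics/t5.png",tt)
```

```text
17.275 [0.4589 0.0052 0.2661] [[-1.      0.002  -0.0007]
 [ 0.002   1.     -0.    ]
 [ 0.0007 -0.     -1.    ]]
mA 281.16738717041756 305.5365399213582
mB 146.6827100161872 314.6696338902933
```

View pics/w5.png

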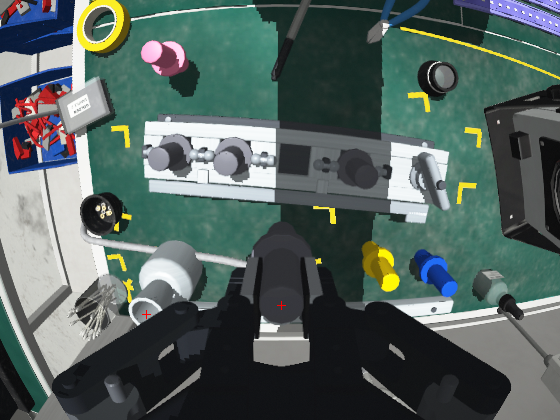

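The stopper is held upright and hides flask A's mouth. I'll move between the two flasks, where both mouths show beside the hand.

Emit:
carry_out(
  claw=[-1,-1,-1,-1,-1],
  travel=[
    [-0.13,-0.15,0],
    [-0.27,-0.3,0],
    [-0.4,-0.43,0],
    [-0.4,-0.43,0],
    [-0.4,-0.43,0],
  ],
  rotation=[
    [0,0,0],
    [0,0,0],
    [0,0,0],
    [0,0,0],
    [0,0,0],
  ],
)

```text
time: 18.0
ee_pos: [0.5187, -0.0591, 0.2661]
orientation: [[-1.0, -0.001, -0.001], [-0.001, 1.0, 0.0], [0.001, 0.0, -1.0]]
ft_force: [0.0, -0.2, -0.7]
gripper_width: 0.0185
finger_force: 49.1
```

Run:
```python
from h import *
o=arm.get_obs(); c=arm.capture("wrist")
print(o["time"],o["ee_pos"],o["orientation"])
pickle.dump((o,c),open("cap6.pkl","wb")); im=c["img"].copy(); E=wE(c,o)
k=2; im=cv2.resize(im[130:400,100:480],None,fx=k,fy=k,interpolation=cv2.INTER_CUBIC)
for n,P in dict(mA=(.5369,.0049,.108),mB=(.5529,-.1181,.108)).items():
    u,v=wproj(c,E,np.array(P))[0]; print(n,u,v); cv2.drawMarker(im,(int((u-100)*k),int((v-130)*k)),(0,0,255),0,9,1)
cv2.imwrite("pics/w6.png",im)
```

```text
18.0 [ 0.5187 -0.0591  0.2661] [[-1.     -0.0006 -0.0011]
 [-0.0006  1.      0.0004]
 [ 0.0011  0.0004 -1.    ]]
mA 363.50930641471655 239.71618626744544
mB 206.83974910797832 258.3432140752091
```

View pics/w6.png

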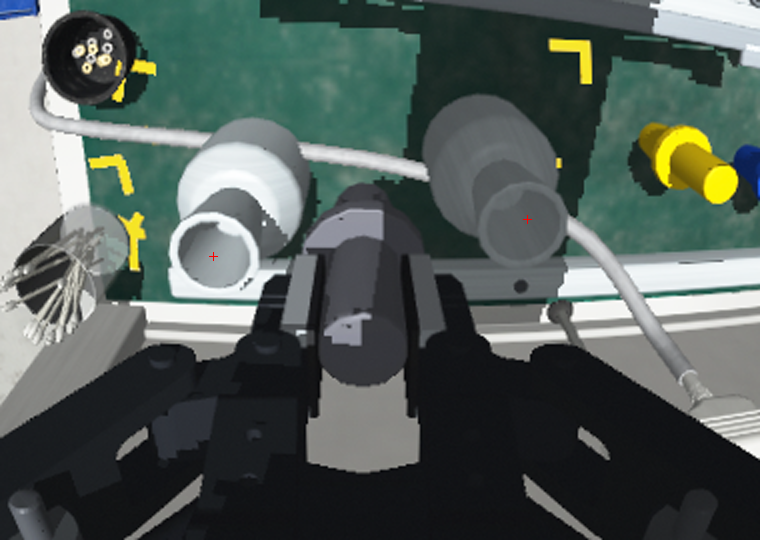

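Flask A's rim spans crop u 479–567, v 183–267, centre (523,225). B's spans u 170–261, v 212–298, centre (215,255).

Run:
```python
from h import *
o,c=pickle.load(open("cap6.pkl","rb")); E=wE(c,o)
for n,u,v,w in(("A",523,225,44),("B",215.5,255,45)):
    p=[wplane(c,E,100+(u+a)/2,130+v/2,.108) for a in(-w,0,w)]; print(n,p[1],"width",np.linalg.norm(p[2]-p[0]),"to TCP",p[1]-o["ee_pos"])
# held stopper grip top (crop ~ (363,342) centre) height check
print(wproj(c,E,o["ee_pos"]+[0,0,-.0430]), wproj(c,E,o["ee_pos"]+[0,0,-.126]))
```

```text
A [0.5392 0.0035 0.108 ] width 0.035867138191780217 to TCP [ 0.0205  0.0626 -0.1581]
B [ 0.5521 -0.1173  0.108 ] width 0.03703231635876522 to TCP [ 0.0334 -0.0582 -0.1581]
[[281.325  306.0659]] [[281.2335 233.5084]]
```

Both mouths are consistent across views (rim measured 36–37 mm, nominal 38). I move over A, then start down gently.

Emit:
carry_out(
  claw=[-1,-1,-1,-1,-1],
  travel=[
    [-0.05,0.14,0],
    [-0.09,0.28,0],
    [-0.135,0.42,0],
    [-0.135,0.42,0],
    [-0.135,0.42,0],
  ],
  rotation=[
    [0,0,0],
    [0,0,0],
    [0,0,0],
    [0,0,0],
    [0,0,0],
  ],
)

```text
time: 18.68
ee_pos: [0.5389, 0.0038, 0.2666]
orientation: [[-1.0, -0.001, -0.0], [-0.001, 1.0, -0.0], [0.0, -0.0, -1.0]]
ft_force: [-0.3, -1.3, -0.4]
gripper_width: 0.0188
finger_force: 49.1
```

Emit:
carry_out(
  claw=[-1,-1,-1,-1,-1],
  travel=[
    [0,0,0.07],
    [0,0,0.14],
    [0,0,0.21],
    [0,0,0.28],
    [0,0,0.3],
  ],
  rotation=[
    [0,0,0],
    [0,0,0],
    [0,0,0],
    [0,0,0],
    [0,0,0],
  ],
)

```text
time: 19.3
ee_pos: [0.539, 0.0036, 0.2202]
orientation: [[-1.0, -0.0, -0.002], [-0.0, 1.0, -0.0], [0.002, -0.0, -1.0]]
ft_force: [0.3, -0.0, -0.5]
gripper_width: 0.0186
finger_force: 49.1
```

Emit:
carry_out(
  claw=[-1,-1,-1,-1,-1],
  travel=[
    [0,0,0.035],
    [0,0,0.07],
    [0,0,0.1],
    [0,0,0.13],
    [0,0,0.14],
  ],
  rotation=[
    [0,0,0],
    [0,0,0],
    [0,0,0],
    [0,0,0],
    [0,0,0],
  ],
)

```text
time: 19.92
ee_pos: [0.5393, 0.0037, 0.2]
orientation: [[-1.0, -0.0, -0.0], [-0.0, 1.0, -0.0], [0.0, -0.0, -1.0]]
ft_force: [-0.4, 0.2, 0.2]
gripper_width: 0.0186
finger_force: 49.1
```

Emit:
carry_out(
  claw=[-1,-1,-1,-1,-1],
  travel=[
    [0,0,0.007],
    [0,0,0.014],
    [0,0,0.02],
    [0,0,0.025],
    [0,0,0.03],
  ],
  rotation=[
    [0,0,0],
    [0,0,0],
    [0,0,0],
    [0,0,0],
    [0,0,0],
  ],
)

```text
time: 20.55
ee_pos: [0.5398, 0.0037, 0.198]
orientation: [[-1.0, -0.0, 0.003], [-0.0, 1.0, -0.0], [-0.003, -0.0, -1.0]]
ft_force: [-4.5, -0.5, 14.4]
gripper_width: 0.0181
finger_force: 50.5
```

It's seated: TCP at 0.198 as expected, with a 14 N contact. I release, lift, and go over stopper 2.

Emit:
carry_out(
  claw=[0.1,0.1,0.1,0.1,0.1],
  travel=[
    [0,0,0],
    [0,0,0],
    [0,0,-0.2],
    [0,0,-0.45],
    [0,0,-0.65],
  ],
  rotation=[
    [0,0,0],
    [0,0,0],
    [0,0,0],
    [0,0,0],
    [0,0,0],
  ],
)

```text
time: 21.18
ee_pos: [0.5394, 0.0037, 0.2945]
orientation: [[-1.0, -0.0, 0.0], [-0.0, 1.0, 0.0], [-0.0, 0.0, -1.0]]
ft_force: [0.6, 0.3, 0.4]
gripper_width: 0.0469
finger_force: 0.0
```

Emit:
carry_out(
  claw=[0.3,0.3,0.3,0.3,0.3],
  travel=[
    [0.2,-0.07,0],
    [0.4,-0.14,0],
    [0.6,-0.2,0],
    [0.795,-0.27,0],
    [0.795,-0.27,0],
  ],
  rotation=[
    [0,0,-0.028],
    [0,0,-0.056],
    [0,0,-0.084],
    [0,0,-0.112],
    [0,0,-0.125],
  ],
)

```text
time: 21.8
ee_pos: [0.4184, -0.0373, 0.2936]
orientation: [[-0.705, -0.709, 0.0], [-0.709, 0.705, -0.0], [0.0, -0.0, -1.0]]
ft_force: [0.2, 0.1, -0.4]
gripper_width: 0.0552
finger_force: 0.0
```

Emit:
carry_out(
  claw=[0.3,0.3,0.3,0.3,0.3],
  travel=[
    [0,0,0.15],
    [0,0,0.3],
    [0,0,0.5],
    [0,0,0.67],
    [0,0,0.67],
  ],
  rotation=[
    [0,0,-0.028],
    [0,0,-0.056],
    [0,0,-0.084],
    [0,0,-0.111],
    [0,0,-0.111],
  ],
)

```text
time: 22.42
ee_pos: [0.4189, -0.0367, 0.1912]
orientation: [[-0.089, -0.996, -0.004], [-0.996, 0.089, 0.0], [-0.0, 0.004, -1.0]]
ft_force: [-0.2, -0.3, 0.0]
gripper_width: 0.0555
finger_force: 0.0
```

Run:
```python
from h import *
o=arm.get_obs(); c=arm.capture("wrist"); t=arm.capture("top")
print(o["time"],o["ee_pos"],o["orientation"])
pickle.dump((o,c,t),open("cap7.pkl","wb")); im=c["img"].copy(); E=wE(c,o)
for n,P in dict(s4=(.4292,.0705,.097),s2=(.4198,-.0371,.097),s1=(.4151,-.0909,.097),sA=(.539,.0037,.155),mB=(.5521,-.1173,.108)).items():
    u,v=wproj(c,E,np.array(P))[0]; print(n,u,v); cv2.drawMarker(im,(int(u),int(v)),(0,0,255),0,9,1)
cv2.imwrite("pics/w7.png",im)
```

```text
22.425 [ 0.4189 -0.0367  0.1912] [[-0.0893 -0.996  -0.004 ]
 [-0.996   0.0893  0.0004]
 [-0.      0.004  -1.    ]]
s4 280.0103676350953 386.1321307569192
s2 279.19088600140446 254.381275024268
s1 278.7331355839809 157.38163398987683
sA 73.68241607697232 373.5156804767769
mB 38.472590882595966 146.67206408839706
```

View pics/w7.png

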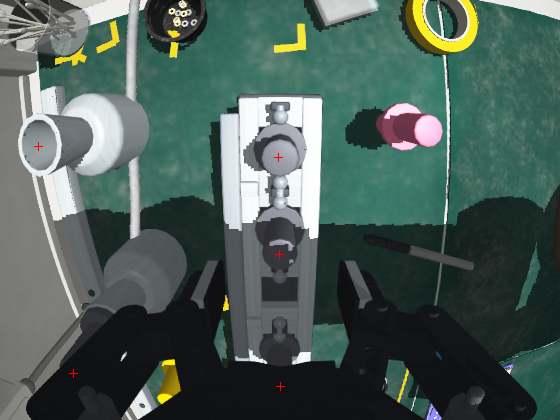

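Stopper 2's top is under the marker (279,254), and flask B hasn't moved (its mouth is at (39,146)). I descend, grip and pull.

Emit:
carry_out(
  claw=[0.3,0.3,0.3,0.3,0.3],
  travel=[
    [0,-0.005,0.15],
    [0,-0.005,0.3],
    [0,-0.005,0.34],
    [0,-0.005,0.34],
    [0,-0.005,0.34],
  ],
  rotation=[
    [0,0,0],
    [0,0,0],
    [0,0,0],
    [0,0,0],
    [0,0,0],
  ],
)

```text
time: 23.15
ee_pos: [0.4216, -0.037, 0.1431]
orientation: [[-0.088, -0.996, 0.002], [-0.996, 0.088, -0.0], [0.0, -0.002, -1.0]]
ft_force: [0.6, 0.4, -0.2]
gripper_width: 0.0552
finger_force: 0.0
```

Emit:
carry_out(
  claw=[0.3,0.3,-1,-1,-1],
  travel=[
    [0,0.01,0.02],
    [0,0.01,0.02],
    [0,0.01,0.02],
    [0,0.01,0.02],
    [0,0.01,0.02],
  ],
  rotation=[
    [0,0,0],
    [0,0,0],
    [0,0,0],
    [0,0,0],
    [0,0,0],
  ],
)

```text
time: 23.78
ee_pos: [0.4195, -0.0368, 0.1391]
orientation: [[-0.088, -0.996, 0.0], [-0.996, 0.088, -0.0], [0.0, -0.0, -1.0]]
ft_force: [-0.7, -0.6, 2.6]
gripper_width: 0.0182
finger_force: 48.8
```

Emit:
carry_out(
  claw=[-1,-1,-1,-1,-1],
  travel=[
    [0,0,0],
    [0,0,0],
    [0,0,-0.02],
    [0,0,-0.05],
    [0,0,-0.1],
  ],
  rotation=[
    [0,0,0],
    [0,0,0],
    [0,0,0],
    [0,0,0],
    [0,0,0],
  ],
)

```text
time: 24.4
ee_pos: [0.4192, -0.0368, 0.154]
orientation: [[-0.087, -0.996, -0.001], [-0.996, 0.087, 0.0], [0.0, 0.001, -1.0]]
ft_force: [-0.7, 0.1, 0.3]
gripper_width: 0.0185
finger_force: 49.0
```

Emit:
carry_out(
  claw=[-1,-1,-1,-1,-1],
  travel=[
    [0,0,-0.1],
    [0,0,-0.3],
    [0,0,-0.5],
    [0,0,-0.75],
    [0,0,-0.75],
  ],
  rotation=[
    [0,0,0],
    [0,0,0],
    [0,0,0],
    [0,0,0],
    [0,0,0],
  ],
)

```text
time: 25.02
ee_pos: [0.4208, -0.0369, 0.2703]
orientation: [[-0.087, -0.996, 0.006], [-0.996, 0.087, -0.001], [0.0, -0.007, -1.0]]
ft_force: [0.8, -0.3, -1.0]
gripper_width: 0.0185
finger_force: 49.1
```

Emit:
carry_out(
  claw=[-1,-1,-1,-1,-1],
  travel=[
    [0.03,-0.2,0],
    [0.06,-0.4,0],
    [0.096,-0.66,0],
    [0.096,-0.66,0],
    [0.096,-0.66,0],
  ],
  rotation=[
    [0,0,0.028],
    [0,0,0.056],
    [0,0,0.084],
    [0,0,0.112],
    [0,0,0.118],
  ],
)

```text
time: 25.65
ee_pos: [0.517, -0.0599, 0.2657]
orientation: [[-0.739, -0.674, -0.001], [-0.674, 0.739, 0.0], [0.001, 0.001, -1.0]]
ft_force: [0.6, -0.4, -0.4]
gripper_width: 0.0187
finger_force: 49.2
```

Emit:
carry_out(
  claw=[-1,-1,-1,-1,-1],
  travel=[
    [0,0,0],
    [0,0,0],
    [0,0,0],
    [0,0,0],
    [0,0,0],
  ],
  rotation=[
    [0,0,0.028],
    [0,0,0.056],
    [0,0,0.084],
    [0,0,0.112],
    [0,0,0.118],
  ],
)

```text
time: 26.28
ee_pos: [0.5166, -0.0598, 0.2661]
orientation: [[-1.0, 0.002, -0.001], [0.002, 1.0, 0.0], [0.001, 0.0, -1.0]]
ft_force: [-0.0, 0.4, -0.8]
gripper_width: 0.0187
finger_force: 49.2
```

Run:
```python
from h import *
o=arm.get_obs(); c=arm.capture("wrist"); t=arm.capture("top")
print(o["time"],o["ee_pos"],o["orientation"])
pickle.dump((o,c,t),open("cap8.pkl","wb"))
o6,c6=pickle.load(open("cap6.pkl","rb"))
E=wE(c,o); E6=wE(c6,o6); u6=(100+215.5/2,130+255/2)
T=c6["img"][234:282,183:233]   # B rim in the earlier picture
r=cv2.matchTemplate(c["img"][200:320,140:240],T,cv2.TM_CCOEFF_NORMED); _,s,_,(x,y)=cv2.minMaxLoc(r)
du,dv=x+140-183,y+200-234; P=wplane(c,E,u6[0]+du,u6[1]+dv,.108)
print("match",s,du,dv,"B",P,"to TCP",P-o["ee_pos"])
d0=pickle.load(open("cap0.pkl","rb"))["top"]["img"]
for n,(a,b) in dict(flux=(193,173),cup=(373,208),loupe=(234,267),swabs=(377,168),pink=(338,269)).items():
    r=cv2.matchTemplate(t["img"][b-20:b+20,a-20:a+20],d0[b-10:b+10,a-10:a+10],cv2.TM_CCOEFF_NORMED); m=cv2.minMaxLoc(r); print(n,m[1],np.array(m[3])-10)
```

```text
26.275 [ 0.5166 -0.0598  0.2661] [[-1.      0.002  -0.0006]
 [ 0.002   1.      0.    ]
 [ 0.0006  0.     -1.    ]]
match 0.9077792763710022 1 2 B [ 0.5517 -0.1174  0.108 ] to TCP [ 0.0351 -0.0577 -0.1581]
flux 0.997822642326355 [0 0]
cup 0.45989328622817993 [ 10 -10]
loupe 0.9099671244621277 [0 0]
swabs 0.3003503084182739 [10 -7]
pink 0.5560436844825745 [10 10]
```

Flask B is at (0.552, −0.117), unchanged. I move over it and insert.

Emit:
carry_out(
  claw=[-1,-1,-1,-1,-1],
  travel=[
    [-0.08,-0.13,0],
    [-0.16,-0.26,0],
    [-0.236,-0.384,0],
    [-0.236,-0.384,0],
    [-0.236,-0.384,0],
  ],
  rotation=[
    [0,0,0],
    [0,0,0],
    [0,0,0],
    [0,0,0],
    [0,0,0],
  ],
)

```text
time: 27.0
ee_pos: [0.5522, -0.1178, 0.2661]
orientation: [[-1.0, 0.0, -0.001], [0.0, 1.0, 0.0], [0.001, 0.0, -1.0]]
ft_force: [-0.0, -0.2, -0.3]
gripper_width: 0.0183
finger_force: 49.2
```

Emit:
carry_out(
  claw=[-1,-1,-1,-1,-1],
  travel=[
    [0,0,0.07],
    [0,0,0.14],
    [0,0,0.21],
    [0,0,0.28],
    [0,0,0.3],
  ],
  rotation=[
    [0,0,0],
    [0,0,0],
    [0,0,0],
    [0,0,0],
    [0,0,0],
  ],
)

```text
time: 27.62
ee_pos: [0.5518, -0.1172, 0.2203]
orientation: [[-1.0, -0.0, -0.001], [-0.0, 1.0, 0.0], [0.001, 0.0, -1.0]]
ft_force: [-0.3, 0.8, -1.0]
gripper_width: 0.0185
finger_force: 49.2
```

Emit:
carry_out(
  claw=[-1,-1,-1,-1,-1],
  travel=[
    [0,0,0.035],
    [0,0,0.07],
    [0,0,0.1],
    [0,0,0.13],
    [0,0,0.14],
  ],
  rotation=[
    [0,0,0],
    [0,0,0],
    [0,0,0],
    [0,0,0],
    [0,0,0],
  ],
)

```text
time: 28.25
ee_pos: [0.5521, -0.1173, 0.2]
orientation: [[-1.0, -0.0, -0.0], [-0.0, 1.0, 0.0], [0.0, 0.0, -1.0]]
ft_force: [0.2, 0.1, 0.0]
gripper_width: 0.0186
finger_force: 49.2
```

Emit:
carry_out(
  claw=[-1,-1,-1,-1,-1],
  travel=[
    [0,0,0.007],
    [0,0,0.014],
    [0,0,0.02],
    [0,0,0.027],
    [0,0,0.034],
  ],
  rotation=[
    [0,0,0],
    [0,0,0],
    [0,0,0],
    [0,0,0],
    [0,0,0],
  ],
)

```text
time: 28.88
ee_pos: [0.5525, -0.1174, 0.1971]
orientation: [[-1.0, -0.0, 0.002], [-0.0, 1.0, -0.0], [-0.002, -0.0, -1.0]]
ft_force: [-3.4, 0.6, 14.0]
gripper_width: 0.0183
finger_force: 50.7
```

It seated at the expected height (0.1971, 14 N). I release, lift, and head back over the nut.

Emit:
carry_out(
  claw=[0.1,0.1,0.1,0.1,0.1],
  travel=[
    [0,0,0],
    [0,0,0],
    [0,0,-0.2],
    [0,0,-0.45],
    [0,0,-0.65],
  ],
  rotation=[
    [0,0,0],
    [0,0,0],
    [0,0,0],
    [0,0,0],
    [0,0,0],
  ],
)

```text
time: 29.5
ee_pos: [0.5522, -0.1174, 0.2939]
orientation: [[-1.0, -0.0, 0.0], [-0.0, 1.0, -0.0], [-0.0, -0.0, -1.0]]
ft_force: [0.4, -0.2, 0.6]
gripper_width: 0.0473
finger_force: 0.0
```

Emit:
carry_out(
  claw=[0,0,0,0,0],
  travel=[
    [0.13,0.28,0],
    [0.26,0.57,0],
    [0.39,0.86,0],
    [0.39,0.86,0],
    [0.39,0.86,0],
  ],
  rotation=[
    [0,0,0],
    [0,0,0],
    [0,0,0],
    [0,0,0],
    [0,0,0],
  ],
)

```text
time: 30.12
ee_pos: [0.4938, 0.0116, 0.2927]
orientation: [[-1.0, -0.001, 0.0], [-0.001, 1.0, -0.0], [-0.0, -0.0, -1.0]]
ft_force: [0.5, 0.1, -0.3]
gripper_width: 0.0426
finger_force: 0.0
```

Emit:
carry_out(
  claw=[0,0,0,0,0],
  travel=[
    [0.13,0.28,0],
    [0.26,0.57,0],
    [0.39,0.86,0.2],
    [0.39,0.86,0.5],
    [0.39,0.86,0.62],
  ],
  rotation=[
    [0,0,-0.025],
    [0,0,-0.05],
    [0,0,-0.076],
    [0,0,-0.076],
    [0,0,-0.076],
  ],
)

```text
time: 30.75
ee_pos: [0.4345, 0.1401, 0.1971]
orientation: [[-0.888, -0.46, -0.003], [-0.46, 0.888, -0.001], [0.003, 0.0, -1.0]]
ft_force: [-0.5, -0.6, -0.5]
gripper_width: 0.0427
finger_force: 0.0
```

Run:
```python
from h import *
o=arm.get_obs(); c=arm.capture("wrist"); t=arm.capture("top"); s=arm.capture("scene")
print(o["time"],o["ee_pos"],o["orientation"],o["q"])
pickle.dump((o,c,t,s),open("cap9.pkl","wb")); E=wE(c,o); w=c["img"].copy()
th=-.0875+3.7;ex=np.array([np.cos(th),np.sin(th)])
for a in (-.027,0,.027):
    u,v=wproj(c,E,np.r_[np.array([.4354,.1402])+a*ex,.087])[0]; print(u,v); cv2.drawMarker(w,(int(u),int(v)),(0,0,255),0,9,1)
si=s["img"].copy()
for P in ((.539,.0037,.155),(.5522,-.1173,.155),(.539,.0037,.115),(.5522,-.1173,.115)):
    u,v=proj(s,np.array(P))[0]; cv2.drawMarker(si,(int(u),int(v)),(0,0,255),0,5,1)
a=cv2.resize(si[150:290,170:430],(557,300),interpolation=cv2.INTER_CUBIC); b=cv2.resize(w[130:360,170:400],(300,300))[:, :240]
cv2.imwrite("pics/w9.png",np.hstack([a,b]))
```

```text
30.75 [0.4345 0.1401 0.1971] [[-0.888  -0.4598 -0.0032]
 [-0.4598  0.888  -0.0013]
 [ 0.0034  0.0003 -1.    ]] [ 17.8783   1.2881 -22.1641  66.7431  -0.0156  -9.4985]
280.62543024689893 283.6218785443806
280.8963501335347 245.00574774230446
281.19677926385145 201.99972599573954
```

View pics/w9.png

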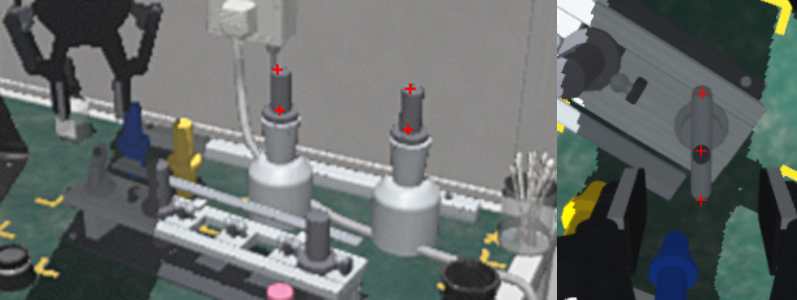

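Both stoppers sit upright with their flanges on the rims at the predicted points, and the blade lies between the fingers. Now I tighten: 52° clockwise, regrasp, then the last 160°.

Emit:
carry_out(
  claw=[0,0,0,0,0],
  travel=[
    [0,0,0.15],
    [0,0,0.3],
    [0,0,0.36],
    [0,0,0.36],
    [0,0,0.36],
  ],
  rotation=[
    [0,0,0],
    [0,0,0],
    [0,0,0],
    [0,0,0],
    [0,0,0],
  ],
  squeeze=40,
)

```text
time: 31.52
ee_pos: [0.4358, 0.1406, 0.1469]
orientation: [[-0.888, -0.46, 0.002], [-0.46, 0.888, 0.0], [-0.002, -0.0, -1.0]]
ft_force: [-0.4, 0.2, -0.1]
gripper_width: 0.0427
finger_force: 0.0
```

Emit:
carry_out(
  claw=[0,0,-1,-1,-1],
  travel=[
    [0,0,0.045],
    [0,0,0.045],
    [0,0,0.045],
    [0,0,0.045],
    [0,0,0.045],
  ],
  rotation=[
    [0,0,0],
    [0,0,0],
    [0,0,0],
    [0,0,0],
    [0,0,0],
  ],
)

```text
time: 32.15
ee_pos: [0.4353, 0.1402, 0.1393]
orientation: [[-0.888, -0.459, 0.001], [-0.459, 0.888, -0.001], [-0.0, -0.001, -1.0]]
ft_force: [-0.0, -3.0, 2.1]
gripper_width: 0.0091
finger_force: 42.9
```

Emit:
carry_out(
  claw=[-1,-1,-1,-1,-1],
  travel=[
    [0,0,0],
    [0,0,0],
    [0,0,0],
    [0,0,0],
    [0,0,0],
  ],
  rotation=[
    [0,0,0],
    [0,0,0.02],
    [0,0,0.045],
    [0,0,0.07],
    [0,0,0.09],
  ],
)

```text
time: 32.78
ee_pos: [0.4353, 0.1406, 0.1393]
orientation: [[-0.996, 0.091, 0.001], [0.091, 0.996, -0.0], [-0.001, -0.0, -1.0]]
ft_force: [0.5, -3.3, 3.0]
gripper_width: 0.0091
finger_force: 42.8
```

Emit:
carry_out(
  claw=[-1,-1,-1,-1,-1],
  travel=[
    [0,0,0],
    [0,0,0],
    [0,0,0],
    [0,0,0],
    [0,0,0],
  ],
  rotation=[
    [0,0,0.02],
    [0,0,0.04],
    [0,0,0.055],
    [0,0,0.055],
    [0,0,0.055],
  ],
)

```text
time: 33.4
ee_pos: [0.4353, 0.1408, 0.1393]
orientation: [[-0.908, 0.418, 0.001], [0.418, 0.908, 0.0], [-0.0, 0.001, -1.0]]
ft_force: [0.9, -1.6, 2.1]
gripper_width: 0.0091
finger_force: 42.8
```

Emit:
carry_out(
  claw=[0,0,0,0,0],
  travel=[
    [0,0,0],
    [0,0,0],
    [0,0,-0.13],
    [0,0,-0.28],
    [0,0,-0.28],
  ],
  rotation=[
    [0,0,0],
    [0,0,0],
    [0,0,0],
    [0,0,0],
    [0,0,0],
  ],
)

```text
time: 34.02
ee_pos: [0.4358, 0.141, 0.1822]
orientation: [[-0.908, 0.419, 0.002], [0.419, 0.908, 0.001], [-0.002, 0.002, -1.0]]
ft_force: [-0.8, 0.6, -0.0]
gripper_width: 0.043
finger_force: 0.0
```

Now I rotate the empty hand +180° (anticlockwise, back the way it came) and regrip.

Emit:
carry_out(
  claw=[0,0,0,0,0],
  travel=[
    [0,0,0],
    [0,0,0],
    [0,0,0],
    [0,0,0],
    [0,0,0],
  ],
  rotation=[
    [0,0,-0.028],
    [0,0,-0.056],
    [0,0,-0.084],
    [0,0,-0.112],
    [0,0,-0.125],
  ],
)

```text
time: 34.65
ee_pos: [0.4346, 0.1405, 0.1798]
orientation: [[-0.937, -0.348, -0.002], [-0.348, 0.937, -0.0], [0.002, 0.0, -1.0]]
ft_force: [0.2, -0.3, 0.2]
gripper_width: 0.0427
finger_force: 0.0
```

Emit:
carry_out(
  claw=[0,0,0,0,0],
  travel=[
    [0,0,0],
    [0,0,0],
    [0,0,0],
    [0,0,0],
    [0,0,0],
  ],
  rotation=[
    [0,0,-0.028],
    [0,0,-0.056],
    [0,0,-0.084],
    [0,0,-0.112],
    [0,0,-0.125],
  ],
)

```text
time: 35.28
ee_pos: [0.4346, 0.1405, 0.1798]
orientation: [[-0.416, -0.909, -0.002], [-0.909, 0.416, -0.0], [0.001, 0.001, -1.0]]
ft_force: [0.8, -0.4, -0.3]
gripper_width: 0.0428
finger_force: 0.0
```

Emit:
carry_out(
  claw=[0,0,0,0,0],
  travel=[
    [0,0,0],
    [0,0,0],
    [0,0,0],
    [0,0,0],
    [0,0,0],
  ],
  rotation=[
    [0,0,-0.028],
    [0,0,-0.056],
    [0,0,-0.084],
    [0,0,-0.112],
    [0,0,-0.125],
  ],
)

```text
time: 35.9
ee_pos: [0.4346, 0.1405, 0.1798]
orientation: [[0.348, -0.937, -0.002], [-0.937, -0.348, -0.0], [-0.0, 0.002, -1.0]]
ft_force: [-0.5, 0.2, -0.6]
gripper_width: 0.0427
finger_force: 0.0
```

Emit:
carry_out(
  claw=[0,0,0,0,0],
  travel=[
    [0,0,0],
    [0,0,0],
    [0,0,0],
    [0,0,0],
    [0,0,0],
  ],
  rotation=[
    [0,0,-0.028],
    [0,0,-0.056],
    [0,0,-0.084],
    [0,0,-0.112],
    [0,0,-0.125],
  ],
)

```text
time: 36.52
ee_pos: [0.4345, 0.1405, 0.1798]
orientation: [[0.909, -0.416, -0.002], [-0.416, -0.909, -0.0], [-0.001, 0.001, -1.0]]
ft_force: [-0.5, -0.2, -0.5]
gripper_width: 0.0428
finger_force: 0.0
```

Emit:
carry_out(
  claw=[0,0,-1,-1,-1],
  travel=[
    [0.006,-0.003,0.15],
    [0.006,-0.003,0.269],
    [0.006,-0.003,0.269],
    [0.006,-0.003,0.269],
    [0.006,-0.003,0.269],
  ],
  rotation=[
    [0,0,0],
    [0,0,0],
    [0,0,0],
    [0,0,0],
    [0,0,0],
  ],
)

```text
time: 37.15
ee_pos: [0.4359, 0.1406, 0.1407]
orientation: [[0.908, -0.42, -0.001], [-0.42, -0.908, -0.0], [-0.0, 0.0, -1.0]]
ft_force: [-0.8, 0.9, -3.9]
gripper_width: 0.0093
finger_force: 42.8
```

Emit:
carry_out(
  claw=[-1,-1,-1,-1,-1],
  travel=[
    [0,0,0],
    [0,0,0],
    [0,0,0],
    [0,0,0],
    [0,0,0],
  ],
  rotation=[
    [0,0,0],
    [0,0,0.025],
    [0,0,0.05],
    [0,0,0.08],
    [0,0,0.105],
  ],
)

```text
time: 37.78
ee_pos: [0.436, 0.1407, 0.1407]
orientation: [[0.455, -0.89, -0.0], [-0.89, -0.455, 0.0], [-0.0, 0.0, -1.0]]
ft_force: [0.2, 0.1, -4.7]
gripper_width: 0.0087
finger_force: 42.8
```

Emit:
carry_out(
  claw=[-1,-1,-1,-1,-1],
  travel=[
    [0,0,0],
    [0,0,0],
    [0,0,0],
    [0,0,0],
    [0,0,0],
  ],
  rotation=[
    [0,0,0.025],
    [0,0,0.05],
    [0,0,0.075],
    [0,0,0.1],
    [0,0,0.12],
  ],
)

```text
time: 38.4
ee_pos: [0.4362, 0.1407, 0.1407]
orientation: [[-0.277, -0.961, 0.0], [-0.961, 0.277, 0.0], [-0.0, -0.0, -1.0]]
ft_force: [0.5, 0.2, -5.8]
gripper_width: 0.0087
finger_force: 42.7
```

Emit:
carry_out(
  claw=[-1,-1,-1,-1,-1],
  travel=[
    [0,0,0],
    [0,0,0],
    [0,0,0],
    [0,0,0],
    [0,0,0],
  ],
  rotation=[
    [0,0,0.025],
    [0,0,0.05],
    [0,0,0.075],
    [0,0,0.1],
    [0,0,0.12],
  ],
)

```text
time: 39.02
ee_pos: [0.4363, 0.1406, 0.1407]
orientation: [[-0.859, -0.511, 0.001], [-0.511, 0.859, -0.0], [-0.0, -0.0, -1.0]]
ft_force: [1.1, -0.6, -6.6]
gripper_width: 0.0088
finger_force: 42.7
```

Emit:
carry_out(
  claw=[-1,-1,-1,-1,-1],
  travel=[
    [0,0,0],
    [0,0,0],
    [0,0,0],
    [0,0,0],
    [0,0,0],
  ],
  rotation=[
    [0,0,0.025],
    [0,0,0.05],
    [0,0,0.075],
    [0,0,0.1],
    [0,0,0.1],
  ],
)

```text
time: 39.65
ee_pos: [0.4364, 0.1404, 0.1407]
orientation: [[-0.996, 0.086, 0.001], [0.086, 0.996, -0.001], [-0.001, -0.001, -1.0]]
ft_force: [1.4, -1.8, -6.7]
gripper_width: 0.0088
finger_force: 42.6
```

The tool is back at its starting angle, so the nut is tight. I release, lift clear and check.

Emit:
carry_out(
  claw=[0,0,0,0,0],
  travel=[
    [0,0,0],
    [0,0,0],
    [0,0,-0.13],
    [0,0,-0.4],
    [0,0,-0.7],
  ],
  rotation=[
    [0,0,0],
    [0,0,0],
    [0,0,0],
    [0,0,0],
    [0,0,0],
  ],
)

```text
time: 40.28
ee_pos: [0.4358, 0.1406, 0.2469]
orientation: [[-0.996, 0.086, -0.0], [0.086, 0.996, 0.0], [0.0, 0.0, -1.0]]
ft_force: [1.0, 0.6, 0.5]
gripper_width: 0.0427
finger_force: 0.0
```

Emit:
carry_out(
  claw=[0,0,0,0,0],
  travel=[
    [0.2,-0.13,-0.1],
    [0.4,-0.25,-0.1],
    [0.5,-0.4,-0.1],
    [0.5,-0.5,-0.1],
    [0.5,-0.5,-0.1],
  ],
  rotation=[
    [0,0,0],
    [0,0,0],
    [0,0,0],
    [0,0,0],
    [0,0,0],
  ],
)

```text
time: 40.9
ee_pos: [0.3548, 0.0721, 0.2613]
orientation: [[-0.996, 0.088, 0.002], [0.088, 0.996, 0.001], [-0.002, 0.001, -1.0]]
ft_force: [0.5, 0.1, -0.6]
gripper_width: 0.0426
finger_force: 0.0
```

Run:
```python
from h import *
o=arm.get_obs(); c=arm.capture("wrist"); s=arm.capture("scene")
print(o["time"],o["ee_pos"],o["ft_force"]); E=wE(c,o); w=c["img"].copy(); si=s["img"].copy()
th=-.0875;ex=np.array([np.cos(th),np.sin(th)])
for P in [np.r_[np.array([.4354,.1402])+a*ex,.087] for a in (-.027,0,.027)]+[(.4292,.0705,.097),(.4151,-.0909,.097)]:
    u,v=wproj(c,E,np.array(P))[0]; cv2.drawMarker(w,(int(u),int(v)),(0,0,255),0,7,1)
for P in ((.539,.0037,.155),(.5522,-.1173,.155),(.539,.0037,.108),(.5522,-.1173,.108)):
    u,v=proj(s,np.array(P))[0]; cv2.drawMarker(si,(int(u),int(v)),(0,0,255),0,5,1)
cv2.imwrite("pics/w10.png",np.hstack([w[:,100:520][:400],cv2.resize(si[150:350,170:430],(380,292))[:292] if 0 else cv2.copyMakeBorder(cv2.resize(si[150:350,170:430],(380,292)),0,108,0,0,cv2.BORDER_CONSTANT)]))
```

```text
40.9 [0.3548 0.0721 0.2613] [ 0.4839  0.119  -0.5558]
```

View pics/w10.png

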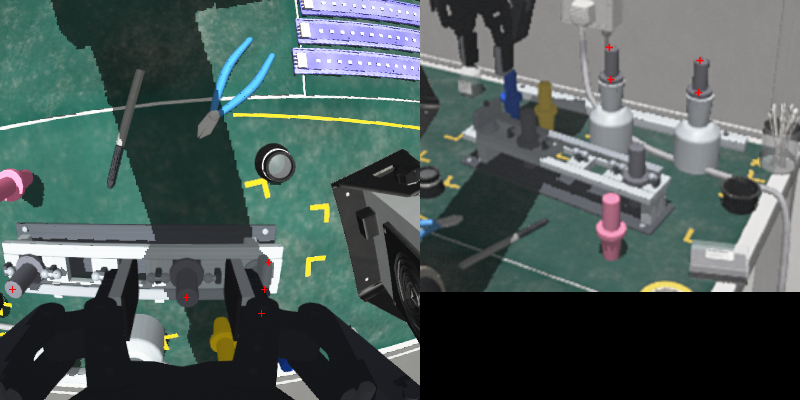

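The last picture shows both flasks closed and upright, the leftover stoppers in pockets 1 and 4, the keeper drawn back in and the bench otherwise unchanged. The hand is clear, so I'm handing in.

```bash
python3 -c "from rig import arm; print(arm.sign_off())"
```

```text
the job is handed in; nothing more can be done
None
```

I closed both flasks with stoppers fully home, tightened the nut again with the two leftover stoppers locked in the strip, and handed the job in at about 41 s; sign-off returned no verdict, and in the last picture the hand partly hid the nut, so its tightness rests on the tool being back at its starting angle.

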